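# Clamp a forming block under the quick-release hold-down

## Task

Flip the hold-down clamp's cam lever fully open, then take the grooved steel block out of its wooden stand and lay it, grooves up, on the clamp's bed, lengthwise under the strap and against the stop ridge (the stand lets you take it only by its ends and the clamp only by its sides, so set it down on the bench in between). With the lever still open, turn the knurled nut clockwise until the strap's rubber foot is 2 to 3 mm above the block, then flip the lever fully closed so that the sprung foot presses the block down. Leave the other things on the bench where they are.

Things in the scene. Friction and masses are not known exactly. Their poses are not given: they have to be found in the camera images.
- clamp: Hold-down clamp fixed to the bench. Origin: on the bench under its vertical rod. x points from the lever end to the bed, z up. Aluminium base 50 mm wide (y), x from -40 to +116 mm; its flat top, the bed, is 20 mm above the bench. A stop ridge across the bed, 8 mm high, has its block-side face at x = +40 mm. The rod ends 109 mm above the bench with the lever open.
- bed_spot (a point): Fixed point of the clamp on the bed's surface (x = +70 mm, 20 mm above the bench): the middle of the block's underside lies here when the block touches the stop ridge. Axes as the clamp's. The block gets there by sliding along the clamp's -x, under the foot.
- lever_pivot (a point): Fixed point of the clamp: the lever's hinge, at x = -45 mm and 30 mm above the bench; the lever swings in the clamp's x-z plane, on the side away from the bed. Two cheeks 42 mm high, 40 mm over their outsides, flank it.
- lever_grip (a point): Centre of the steel drum at the lever's end, 20 mm in diameter and 18 mm long along the clamp's y, 70 mm from the lever's hinge; moves with the lever. The lever's bar is 10 mm wide (clamp y) and 9 mm thick. The drum's flat ends can be pinched from above, jaws along the clamp's y, in any position; it turns and slips a little between the pads as the lever swings.
- lever (a joint): Cam lever angle: 0 = closed, it stands 75 degrees above level beside the strap, leaning away from it; 1.2 = fully open, it lies out 6 degrees above level, towards the clamp's -x. Starts closed within 0.06. Stays where it is left; about 2 N at its end moves it. Opening raises rod, strap, foot and nut by 5 mm per rad (6 mm in all); closing lowers them.
- nut_mid (a point): Centre, half-way up, of the round knurled steel nut (34 mm diameter, 26 mm high, resting on the strap, vertical axis); goes up and down with the strap.
- nut (a joint): Turn of the nut: grows clockwise seen from above and lowers nut, strap and foot by 2.5 mm per rad; range 0 to 5, starts between 0 and 1. Stays where it is left (0.1 N m). With the lever open the foot's tip is 8.5 mm above the top of a block on the bed at nut = 0, so nut = 2.4 leaves 2.5 mm.
- foot_tip (a point): Centre of the underside of the sprung rubber foot, 14 mm across, below the strap's end (clamp x = +52 mm). The steel strap is 24 mm wide (clamp y), 10 mm thick, x from -27 to +63 mm; its top is 22 mm above this tip.
- foot (a joint): How far the foot is pushed up against its spring (m): 0 = hanging free; 2.5 N per mm.
- block_mid (a point): Centre of the loose steel forming block: 60 mm long (x) x 30 wide (y) x 30 high (z up), about 0.4 kg, three grooves across the middle of its top, a flat land 18 mm long at each end; either end may go to the stop. Starts in the stand, lengthwise along the stand's x, underside 6 mm above the bench.
- stand: Fixed wooden stand, origin under its centre: floor 6 mm thick, 54 mm long (x); two cheeks 36 mm high, 8 mm thick, along the block's long sides, 2.5 mm from it (51 mm over all). The block's ends stand 3 mm out of it, free. The bench about world x = 0.45, y = 0.02 is always clear, to set the block down.
- hammer: Hammer lying on the bench, bystander.
- brush: Brush lying on the bench, bystander.
- jar: Small glass jar with a steel lid, 48 mm across, 60 mm high, bystander; origin under it.
- dapping_block: Dark steel 50 mm cube with round hollows, bystander; origin under it.
- screwdriver: Screwdriver lying on the bench, bystander.
Not all that is in view belongs to the job. What is shaped like the clamp but pink or turquoise is not meant. What is shaped like the part that bears block_mid but red is not meant.

How it is judged:
By the outcome, as a careful person would: the job done as asked, in the order asked, and still so for the second after the job is handed in, with the robot touching nothing.
It also fails if it takes over 72 s, if anything falls off the work surface, if the arm or the gripper's body presses on something with over 40 N, if the wrist force passes 120 N, or if a joint passes its speed limit or range.

## Robot

A 6-joint arm with a two-finger parallel gripper is mounted at the origin on the work surface. World frame = base frame: x ahead of the robot, y to its left, z up, the work surface at z = 0. Lengths are in m, angles in rad, forces in N, time in s.
With the tool pointing down it reaches from about 0.25 to 0.725 m from the base axis. Payload 4 kg.
Tool frame: the origin (TCP) lies on the centre line of the jaws, within the pads' length; the fingertips stand 11 mm ahead of it and the grasp point (between the pads) lies 8 mm behind it; z points along the fingers, x is the direction in which the jaws open and shut, and the axes are right-handed (so a half turn about z gives the same grasp; the last joint's range is limited). The gripper opens to 85 mm and grips with 20 to 120 N. Pads are 22 mm wide; open, the fingers measure 114 mm over their backs; the gripper's body (76 mm by 85 mm) begins 54 mm behind the grasp point. The pads swing forward as they close: fully open they stand 13 mm farther back than shut.
Start: joints at [-1.299, 0.241, 0.005, 1.335, 0, 1.571], TCP at [0.134, -0.482, 0.242] pointing down, gripper open.
Joint ranges: [-2.72, 2.72], [-1.05, 1.87], [-1.09, 1.28], [-1.99, 2.15], [-1.42, 1.44], [-3.14, 3.14]. Speed limits (rad/s): [2.79, 2.79, 3.14, 3.14, 3.14, 3.14].

## Interface

Orientations are given as a unit quaternion [x, y, z, w].
In Python, from workcell import bot, viewer, order gives the robot as it stands. The module is installed in compiled form; this text tells all that it offers.
- The arm moves only by the tool send_rows, never from a script. Its argument "increments" is a list that holds one entry, the list of rows, each a list of 4 numbers: the shift along the tool's x, y, z in m, then the turn about the tool's z in degrees. A call has exactly 8 rows; each row shifts and turns the pose as measured when the row begins, along the tool's axes as they then stand; what a row does not reach is not made up. A row lasts 1/10 s, in which the tool goes at most 50 mm and 8.59 degrees, less where a joint would pass 70% of its speed; a pose out of reach is approached as far as the arm can. A call is refused whole if a number of a shift passes 0.05 or a number of a turn 8.59, either way. A call with a gripper value outside its range is refused whole. "hand" is the closure, from -1 (fully open) to 1 (shut), so that 0 is half open, set as the call begins (left out, the last holds). The fingers move at their own pace and stop on an object; the grip force is fixed at half the most. Time passes only in rows, so rows that do not move let the fingers close, or fill a call up. It gives the time, the measured TCP pose, the force and the opening at its end, in the units of the state.
- bot.get_obs(): the state, without advancing time (a new reading comes with each control period).
- viewer.camera(name): name is "side" or "top" or "wrist"; returns a dict with "image" (420x560x3 uint8, red, green, blue), "range_z" (420x560 float32, m along the optical axis (not along the pixel's ray), 0 where there is no reading), "camera_matrix" (3x3 intrinsics, pixels), "eye" and "rotation" of the camera in the world. Camera axes: x right, y down, z forward; pixel columns grow to the right and rows downward; lengths in m; the calibration is good to about 2 mm. The wrist camera is an equidistant fisheye: a pixel r from the principal point sees the ray r / f radians off the axis. A picture is of the moment at which its call begins.
- order.job_done(): hands the job in, once; it reports no verdict.
The state is a dict: "clock": time; "joint_pos": joint angles; "joint_vel": joint speeds; "tau": joint torques, N m; "eef_pos": TCP position; "tool_rot": TCP orientation; "ft_force": force on the tool from outside, world axes, zero at the start; "ft_torque": the same for the moment, N m; "grip_width": finger opening in m.
Only numpy, scipy, OpenCV 4.12 (cv2) and the standard library are available. Lean on these libraries where they do the work, as an engineer would, in place of code of your own. Each camera call takes 0.05 s, during which the arm holds its last target.

## Working session

There is one attempt and no reset: what is moved stays moved. The work goes in short steps, Python scripts to look and compute and a tool call to move; the robot and the scene stay as the last step left them, time stands still between calls to the robot, and variables do not carry over. Pictures are saved under pics/ and viewed, and the job is handed in when it is done.

Besides the shell and the picture viewer there is one more tool, called after ">>>" by a JSON object that holds its "op" and its "data", one argument or row to a line. send_rows: Moves the arm, as the interface text tells. Its arguments: {"type":"object","properties":{"increments":{"type":"array","items":{"type":"array","items":{"type":"array","items":{"type":"number"}}}},"hand":{"type":"number"}},"required":["increments"]}

```bash
ls; mkdir -p pics; cat > h.py <<'E'
import numpy as np, cv2
from workcell import bot, viewer, order
def snap(name,fn):
    c=viewer.camera(name); cv2.imwrite(f'pics/{fn}.png',c['image'][:,:,::-1]); np.savez(f'pics/{fn}.npz',**{k:c[k] for k in c}); return c
def pts(c):
    K=np.array(c['camera_matrix']);z=c['range_z'];h,w=z.shape
    u,v=np.meshgrid(np.arange(w),np.arange(h))
    P=np.stack([(u-K[0,2])/K[0,0]*z,(v-K[1,2])/K[1,1]*z,z],-1)
    return P@np.array(c['rotation']).T+np.array(c['eye'])
E
python3 - <<'E'
from h import *
for n in ['top','side','wrist']:
    c=snap(n,n+'0'); print(n,c['camera_matrix'],c['eye'],c['rotation'])
print(bot.get_obs())
E
```

```text
pics
top [[390.79472575   0.         281.04960132]
 [  0.         390.79472575 217.43817842]
 [  0.           0.           1.        ]] [ 0.330019   -0.09395574  1.19473425] [-0.66162871  0.74243251 -0.07973686  0.06843582]
side [[443.94971734   0.         283.52631172]
 [  0.         443.94971734 208.1295922 ]
 [  0.           0.           1.        ]] [-0.21977216  0.65657512  0.91946212] [-0.35689249  0.82470749 -0.40534962  0.16786005]
wrist [[325.1922621    0.         276.44645972]
 [  0.         325.1922621  209.94103208]
 [  0.           0.           1.        ]] [ 0.20616424 -0.46145977  0.3732139 ] [ 0.78781471 -0.59784972 -0.09051168  0.11718078]
{'clock': 0.15, 'joint_pos': array([-1.29900256e+00,  2.41246778e-01,  4.01430377e-03,  1.33522103e+00,
        3.29840107e-05,  1.57079457e+00]), 'joint_vel': array([ 1.63525311e-03, -6.32195522e-04,  3.93896418e-03,  6.34242740e-04,
        4.82570774e-05,  8.70183416e-04]), 'tau': array([ 5.64075344e-04, -3.72634685e+01,  2.52639198e+01,  1.23830675e-02,
        4.00905139e-05, -5.27548053e-06]), 'eef_pos': array([ 0.13411057, -0.48118135,  0.24160664]), 'tool_rot': array([ 7.96385769e-01, -6.04788410e-01, -6.49901667e-04, -5.14256349e-04]), 'ft_force': array([-0.03008826, -0.62486067,  0.14364741]), 'ft_torque': array([-0.00856072,  0.00208462, -0.00641042]), 'grip_width': 0.08544259654951745}
```

View pics/top0.png

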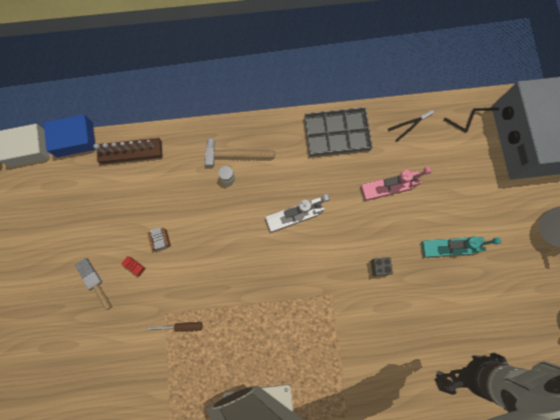

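View pics/side0.png

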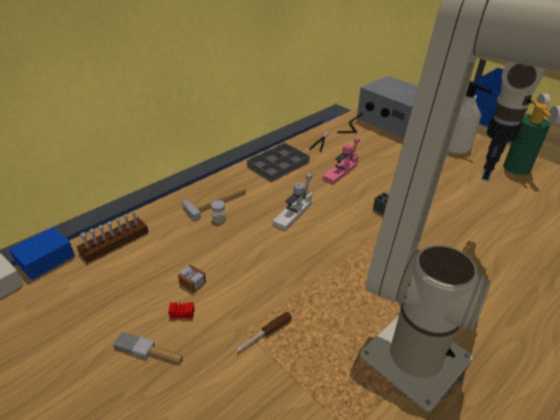

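View pics/wrist0.png

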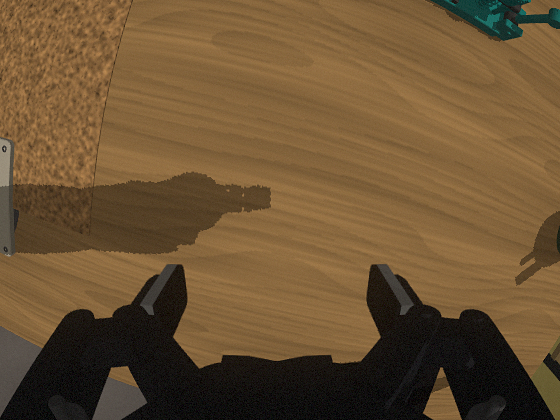

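Clamp candidates in the top view are silver (297,213), pink (395,184) and turquoise (460,246). Only the silver one is meant. Block candidates are grey in a wooden stand (159,239) and loose red (132,266). The grey one in the stand fits. I'll confirm both in an enlarged crop and measure.

```bash
cat > h.py <<'E'
import numpy as np, cv2
from scipy.spatial.transform import Rotation as R
from workcell import bot, viewer, order
def snap(name,fn):
    c=viewer.camera(name); cv2.imwrite(f'pics/{fn}.png',c['image'][:,:,::-1]); np.savez(f'pics/{fn}.npz',**{k:c[k] for k in c}); return c
def load(fn): return dict(np.load(f'pics/{fn}.npz'))
def pts(c,fish=False):
    K=np.array(c['camera_matrix']);z=c['range_z'];h,w=z.shape
    u,v=np.meshgrid(np.arange(w),np.arange(h))
    x=(u-K[0,2])/K[0,0];y=(v-K[1,2])/K[1,1]
    if fish:
        r=np.hypot(x,y)+1e-9; s=np.tan(np.minimum(r,1.4))/r; x=x*s;y=y*s
    P=np.stack([x*z,y*z,z],-1)
    return P@R.from_quat(c['rotation']).as_matrix().T+np.array(c['eye'])
def crop(fn,out,u0,u1,v0,v1,s):
    im=cv2.imread(f'pics/{fn}.png')[v0:v1,u0:u1]; cv2.imwrite(f'pics/{out}.png',cv2.resize(im,None,fx=s,fy=s,interpolation=cv2.INTER_CUBIC))
E
python3 - <<'E'
from h import *
a=cv2.imread('pics/top0.png')
A=cv2.resize(a[185:240,255:340],None,fx=8,fy=8,interpolation=2)[:, :400*2]
B=cv2.resize(a[220:285,110:195],None,fx=8,fy=8,interpolation=2)
cv2.imwrite('pics/c1.png',cv2.resize(np.vstack([A,B]),None,fx=.62,fy=.62))
c=load('top0');P=pts(c)
# bench
print('bench z',np.median(P[300:320,300:340,2]))
for (u0,u1,v0,v1,n) in [(260,340,190,235,'clamp'),(145,175,225,255,'stand'),(360,400,250,285,'dap')]:
    Q=P[v0:v1,u0:u1].reshape(-1,3);Q=Q[Q[:,2]>.012]
    print(n,len(Q),Q.min(0).round(3),Q.max(0).round(3),Q.mean(0).round(3),cv2.minAreaRect(Q[:,:2].astype(np.float32)*1000))
Q=P[190:235,260:340].reshape(-1,3)
print(np.histogram(Q[:,2],bins=np.arange(-.005,.14,.005)))
E
```

```text
bench z 0.0023518601788110605
clamp 1017 [ 0.33  -0.27   0.012] [ 0.622 -0.081  1.195] [ 0.578 -0.173  0.059] ((509.68988037109375, -121.45455932617188), (149.48077392578125, 331.3708801269531), 57.0182991027832)
stand 380 [ 0.33  -0.094  0.013] [0.587 0.276 1.195] [0.553 0.244 0.039] ((438.77349853515625, 101.35015106201172), (441.35235595703125, 71.3851318359375), 51.70155334472656)
dap 354 [ 0.33  -0.432  0.013] [ 0.42  -0.094  1.195] [ 0.394 -0.401  0.057] ((377.64508056640625, -262.01654052734375), (55.47352600097656, 344.925048828125), 6.685495376586914)
(array([1020, 1475,   74,   17,  202,  300,   28,   16,   20,   57,   16,
          1,    5,    2,   31,  106,   25,   11,    5,   23,   72,   41,
         28,    1,    0,    0,    0,    0,    0]), array([-0.005,  0.   ,  0.005,  0.01 ,  0.015,  0.02 ,  0.025,  0.03 ,
        0.035,  0.04 ,  0.045,  0.05 ,  0.055,  0.06 ,  0.065,  0.07 ,
        0.075,  0.08 ,  0.085,  0.09 ,  0.095,  0.1  ,  0.105,  0.11 ,
        0.115,  0.12 ,  0.125,  0.13 ,  0.135,  0.14 ]))
```

View pics/c1.png

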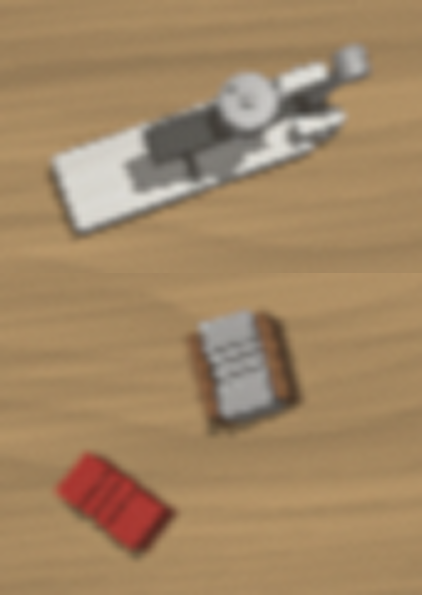

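The crop shows the silver clamp with its bed end lower left and lever drum upper right, and the grey grooved block between brown cheeks. Both are the ones described. Next I'll measure their poses.

```bash
python3 - <<'E'
from h import *
for cam,boxc,boxs in [('top0',(260,340,190,235),(145,175,225,255)),('side0',(265,325,165,235),(170,212,260,296))]:
    c=load(cam);P=pts(c);P[c['range_z']<=0]=np.nan
    def sub(b,lo,hi,sat=None):
        Q=P[b[2]:b[3],b[0]:b[1]].reshape(-1,3);return Q[(Q[:,2]>lo)&(Q[:,2]<hi)]
    print(cam,'bench near clamp',np.nanmedian(P[boxc[3]:boxc[3]+10,boxc[0]:boxc[1],2]),'stand',np.nanmedian(P[boxs[2]-8:boxs[2]-1,boxs[0]:boxs[1],2]))
    for n,b,lo,hi in [('base',boxc,.012,.027),('strap',boxc,.066,.078),('nut',boxc,.092,.107),('all',boxc,.012,.2),('stand top',boxs,.030,.06),('all stand',boxs,.01,.06)]:
        Q=sub(b,lo,hi);r=cv2.minAreaRect(Q[:,:2].astype(np.float32)*1000)
        print(n,len(Q),np.median(Q,0).round(4),'rect',np.round(r[0],1),np.round(r[1],1),round(r[2],1))
E
```

```text
top0 bench near clamp 0.0003784251763503388 stand 0.00024285407754731647
base 532 [ 0.5723 -0.1344  0.0205] rect [ 584.1 -169.9] [ 51.1 173.4] 13.3
strap 156 [ 0.5827 -0.1649  0.0724] rect [ 588.1 -195.6] [ 27.  119.3] 13.3
nut 143 [ 0.593  -0.2017  0.0986] rect [ 600.6 -224.5] [33.2 89.2] 20.2
all 1005 [ 0.5804 -0.176   0.0241] rect [ 585.9 -177.6] [ 51.1 189.2] 13.3
stand top 281 [0.5536 0.2463 0.0357] rect [555.4 247.9] [61.  52.2] 12.1
all stand 383 [0.5538 0.2459 0.0344] rect [555.1 247.9] [61.  52.3] 11.1
side0 bench near clamp -0.00015039970642749534 stand 0.00011570146756645361
base 618 [ 0.583  -0.1688  0.0196] rect [ 645.8 -254. ] [213.1 368.8] 53.7
strap 109 [ 0.5801 -0.1637  0.0714] rect [ 587.1 -190.3] [ 27.8 122.9] 11.5
nut 94 [ 0.5931 -0.1988  0.0979] rect [ 599.8 -222.3] [34.5 94.5] 19.0
all 1056 [ 0.5852 -0.1875  0.0229] rect [ 645.8 -254. ] [213.1 368.8] 53.7
stand top 312 [0.5524 0.2538 0.0354] rect [553.5 252.5] [62.9 53.9] 12.9
all stand 467 [0.5478 0.2569 0.0338] rect [553.5 252.5] [62.8 54.1] 12.4
```

```bash
python3 - <<'E'
from h import *
ex=np.array([-.230,.973]);ey=np.array([-.973,-.230])
for cam,b in [('top0',(260,340,190,235)),('side0',(265,325,165,235))]:
    c=load(cam);P=pts(c);P[c['range_z']<=0]=np.nan
    Q=P[b[2]:b[3],b[0]:b[1]].reshape(-1,3);Q=Q[np.isfinite(Q[:,0])]
    Q=Q[(Q[:,0]>.5)&(Q[:,1]<-.04)]
    s=Q[:,:2]@ex;t=Q[:,:2]@ey
    def ext(m,n):
        print(cam,n,m.sum(),'s',np.percentile(s[m],[1,99]).round(4),'t',np.percentile(t[m],[1,99]).round(4),'z',np.median(Q[m,2]).round(4),np.percentile(Q[m,2],95).round(4))
    ext((Q[:,2]>.092)&(Q[:,2]<.112)&(s>-.36),'nut')
    ext((Q[:,2]>.088)&(Q[:,2]<.115)&(s<-.36),'drum')
    ext((Q[:,2]>.065)&(Q[:,2]<.077)&(s>-.36),'strap')
    ext((Q[:,2]>.016)&(Q[:,2]<.024),'bed')
c=load('top0')
for k in (1,): print()
E
```

```text
top0 nut 115 s [-0.3514 -0.3125] t [-0.5453 -0.5133] z 0.0982 0.1035
top0 drum 46 s [-0.4017 -0.3837] t [-0.5388 -0.5205] z 0.1057 0.1097
top0 strap 146 s [-0.3543 -0.2667] t [-0.5407 -0.5167] z 0.0723 0.0754
top0 bed 475 s [-0.3635 -0.214 ] t [-0.5536 -0.5039] z 0.0204 0.0233
side0 nut 62 s [-0.3393 -0.3071] t [-0.5465 -0.513 ] z 0.0972 0.1011
side0 drum 39 s [-0.3985 -0.3751] t [-0.5397 -0.5187] z 0.1014 0.1088
side0 strap 105 s [-0.3494 -0.2595] t [-0.541  -0.5136] z 0.0711 0.076
side0 bed 467 s [-0.5217 -0.2089] t [-0.7529 -0.5042] z 0.0199 0.0232
```

```bash
cat >> h.py <<'E'
def yawof(q):
    M=R.from_quat(q).as_matrix(); return np.degrees(np.arctan2(M[1,0],M[0,0]))
def plan(xyz,yaw,n=8,pos=None,y0=None):
    """rows from current pose to target in n rows"""
    o=bot.get_obs(); p=np.array(o['eef_pos'] if pos is None else pos); y=yawof(o['tool_rot']) if y0 is None else y0
    d=(np.array(xyz)-p)/n; dy=((yaw-y+180)%360-180)/n
    for i in range(n):
        a=np.radians(y+dy*i); tx=np.array([np.cos(a),np.sin(a)]); ty=np.array([np.sin(a),-np.cos(a)])
        print([round(float(d[:2]@tx),4),round(float(d[:2]@ty),4),round(float(-d[2]),4),round(float(-dy),2)],end=', ')
    print()
def st():
    o=bot.get_obs(); print('t',round(o['clock'],2),'p',np.round(o['eef_pos'],4),'yaw',round(yawof(o['tool_rot']),2),'F',np.round(o['ft_force'],1),'T',np.round(o['ft_torque'],2),'w',round(o['grip_width'],4),'j',np.round(o['joint_pos'],2))
E
python3 -c "
from h import *
st(); plan([.57,-.25,.25],13.3,16)"
```

```text
t 0.15 p [ 0.1341 -0.4812  0.2416] yaw -74.43 F [-0.  -0.6  0.1] T [-0.01  0.   -0.01] w 0.0854 j [-1.3   0.24  0.    1.34  0.    1.57]
[-0.0066, -0.0301, -0.0005, -5.48], [-0.0037, -0.0306, -0.0005, -5.48], [-0.0008, -0.0308, -0.0005, -5.48], [0.0022, -0.0308, -0.0005, -5.48], [0.0051, -0.0304, -0.0005, -5.48], [0.008, -0.0298, -0.0005, -5.48], [0.0108, -0.0289, -0.0005, -5.48], [0.0135, -0.0277, -0.0005, -5.48], [0.0161, -0.0263, -0.0005, -5.48], [0.0185, -0.0246, -0.0005, -5.48], [0.0208, -0.0227, -0.0005, -5.48], [0.0229, -0.0207, -0.0005, -5.48], [0.0248, -0.0184, -0.0005, -5.48], [0.0264, -0.0159, -0.0005, -5.48], [0.0278, -0.0133, -0.0005, -5.48], [0.029, -0.0106, -0.0005, -5.48],
```

>>> {"op": "send_rows", "data": {
  "increments": [
    [[-0.007,-0.03,0,-5.5],[-0.004,-0.031,0,-5.5],[-0.001,-0.031,0,-5.5],[0.002,-0.031,0,-5.5],[0.005,-0.03,0,-5.5],[0.008,-0.03,0,-5.5],[0.011,-0.029,0,-5.5],[0.0135,-0.028,0,-5.5]]
  ]
}}

```text
clock: 0.95
eef_pos: [0.3545, -0.3583, 0.2385]
tool_rot: [0.968, -0.252, -0.003, -0.002]
ft_force: [0.4, -0.6, 0.9]
grip_width: 0.0855
```

>>> {"op": "send_rows", "data": {
  "increments": [
    [[0.016,-0.026,0,-5.5],[0.0185,-0.025,0,-5.5],[0.021,-0.023,0,-5.5],[0.023,-0.021,0,-5.5],[0.025,-0.018,0,-5.5],[0.026,-0.016,0,-5.5],[0.028,-0.013,0,-5.5],[0.029,-0.011,0,-5.5]]
  ],
  "hand": 0
}}

```text
clock: 1.75
eef_pos: [0.575, -0.2265, 0.2344]
tool_rot: [0.989, 0.145, -0.004, -0.005]
ft_force: [0.4, -0.5, -1.2]
grip_width: 0.043
```

```bash
python3 - <<'E'
from h import *
c=snap('wrist','w1'); st(); print(c['eye'],c['rotation'])
E
```

```text
t 1.8 p [ 0.5788 -0.2233  0.2336] yaw 17.12 F [3.  0.6 0.3] T [ 0.08 -0.21 -0.02] w 0.0429 j [-0.37  0.5   0.36  1.44  0.01  0.9 ]
[ 0.55512499 -0.1563375   0.36694302] [0.97924824 0.14459714 0.01664662 0.14102283]
```

View pics/w1.png

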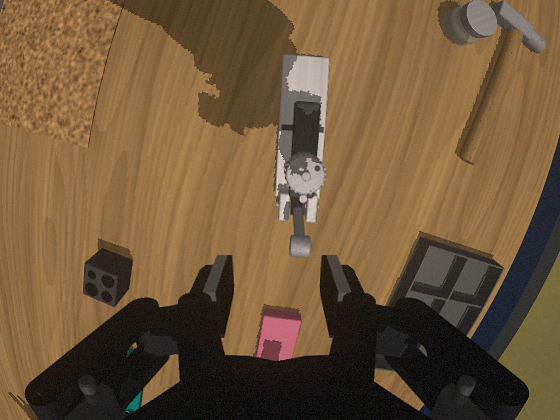

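The wrist view shows the silver clamp with its nut at (306,174), its drum at (300,245) and its bed at (308,75). The pink base is beyond the fingers. I'll measure from wrist depth.

```bash
cat >> h.py <<'E'
def clampfit(c,fish,yaw,b=None,far=None):
    P=pts(c,fish);P[c['range_z']<=0]=np.nan
    a=np.radians(yaw);ex=np.array([np.cos(a),np.sin(a)]);ey=np.array([-ex[1],ex[0]])
    Q=P.reshape(-1,3) if b is None else P[b[2]:b[3],b[0]:b[1]].reshape(-1,3)
    Q=Q[np.isfinite(Q[:,0])]; O=np.array([.590,-.1965])
    s=(Q[:,:2]-O)@ex;t=(Q[:,:2]-O)@ey
    def ext(m,n):
        m=m&(abs(t)<.04)&(s>-.16)&(s<.14)
        if m.sum()<10: print(n,'few');return
        r=cv2.minAreaRect(np.stack([s[m],t[m]],1).astype(np.float32)*1000)
        print(n,m.sum(),'s',(1e3*np.percentile(s[m],[1,99])).round(1),'t',(1e3*np.percentile(t[m],[1,99])).round(1),'z',(1e3*np.percentile(Q[m,2],[50,95])).round(1),'rect',np.round(r[0],1),np.round(r[1],1),round(r[2],1))
    z=Q[:,2]
    ext((z>.092)&(z<.112)&(abs(s)<.03),'nut'); ext((z>.080)&(z<.115)&(s<-.04),'drum')
    ext((z>.065)&(z<.083)&(s>.015),'strap'); ext((z>.016)&(z<.024)&(s>.04),'bed'); ext((abs(z)<.008)&(s>-.12),'bench')
E
python3 - <<'E'
from h import *
clampfit(load('w1'),True,103.3,(250,350,40,260)); print(); clampfit(load('top0'),False,103.3);print(); clampfit(load('side0'),False,103.3)
E
```

```text
nut 1289 s [-19.2  17. ] t [-15.8  16. ] z [ 98.2 102.2] rect [ 0.1 -0.6] [36.3 34.8] 44.0
drum 522 s [-72.  -53.6] t [-9.   8.6] z [104.9 107.4] rect [-63.   -0.5] [18.2 19.2] 89.3
strap 1362 s [16.1 62.9] t [-11.5  12.1] z [72.1 73.4] rect [39.1  0.1] [48.7 24.4] 1.2
bed 2633 s [ 41.5 115.4] t [-24.1  24.7] z [20.1 21.4] rect [78.3  0.1] [76.5 50.6] 0.6
bench 6969 s [-118.2  137.5] t [-39.6  39.6] z [0.  1.3] rect [10. -0.] [259.9  80. ] 0.0

nut 115 s [-24.5  14.4] t [-16.4  15.5] z [ 98.2 103.5] rect [-2.8  1.6] [33.  37.5] 54.1
drum 49 s [-74.8 -56.5] t [-9.9  8.4] z [105.1 109.6] rect [-65.9  -0.9] [18.6 18.6] 1.9
strap 128 s [15.3 60.2] t [-11.8  11.9] z [72.4 75.5] rect [38.   0.3] [46.  24.2] 0.1
bed 314 s [ 41.4 113.2] t [-24.4  24.8] z [20.4 23.3] rect [77.3 -0.2] [73.8 50.5] 0.8
bench 1046 s [-118.7  138.5] t [-39.4  39.5] z [0.6 4.6] rect [10. -0.] [ 79.9 259.8] 90.0

nut 62 s [-12.4  19.8] t [-17.6  15.9] z [ 97.2 101.1] rect [ 3.1 -0.5] [33.  33.8] 11.5
drum 49 s [-70.9 -47.9] t [-10.8  10.1] z [ 99.7 108.7] rect [-60.9  -0.4] [21.5 25.6] 87.5
strap 101 s [15.6 67.4] t [-12.1  11.9] z [71.7 81. ] rect [41.7  0.1] [53.1 24.7] 3.0
bed 254 s [ 40.9 118.8] t [-25.2  25. ] z [19.6 22.9] rect [80.4  0.1] [80.8 52.5] 0.1
bench 505 s [-117.6  138.7] t [-37.7  39.7] z [0.1 5.6] rect [10.1  0.1] [259.5  79.5] 0.0
```

```bash
python3 -c "
from h import *
st(); plan([.605,-.2577,.15],13.8,4);plan([.605,-.2577,.089],13.8,4,[.605,-.2577,.15],13.8)"
```

```text
t 1.8 p [ 0.5788 -0.2233  0.2336] yaw 17.12 F [3.  0.6 0.3] T [ 0.08 -0.21 -0.02] w 0.0429 j [-0.37  0.5   0.36  1.44  0.01  0.9 ]
[0.0037, 0.0102, 0.0209, 0.83], [0.0039, 0.0101, 0.0209, 0.83], [0.004, 0.01, 0.0209, 0.83], [0.0042, 0.01, 0.0209, 0.83], 
[0.0, 0.0, 0.0152, -0.0], [0.0, 0.0, 0.0152, -0.0], [0.0, 0.0, 0.0152, -0.0], [0.0, 0.0, 0.0152, -0.0],
```

>>> {"op": "send_rows", "data": {
  "increments": [
    [[0.004,0.01,0.021,0.8],[0.004,0.01,0.021,0.8],[0.004,0.01,0.021,0.8],[0.004,0.01,0.02,0.8],[0,0,0,0],[0,0,0,0],[0,0,0,0],[0,0,0,0]]
  ]
}}

```text
clock: 2.6
eef_pos: [0.6068, -0.2537, 0.1465]
tool_rot: [0.992, 0.123, -0.004, -0.007]
ft_force: [-0.1, 0.0, 1.1]
grip_width: 0.0429
```

```bash
python3 -c "
from h import *
st(); plan([.605,-.2577,.15],13.8,1);plan([.605,-.2577,.089],13.8,4)"
```

```text
t 2.6 p [ 0.6068 -0.2537  0.1465] yaw 14.1 F [-0.1  0.   1.1] T [-0.05  0.01  0.01] w 0.0429 j [-0.4   0.62  0.33  1.3   0.01  0.93]
[-0.0027, 0.0034, -0.0035, 0.3], 
[-0.0007, 0.0008, 0.0144, 0.07], [-0.0007, 0.0009, 0.0144, 0.07], [-0.0007, 0.0009, 0.0144, 0.07], [-0.0007, 0.0009, 0.0144, 0.07],
```

>>> {"op": "send_rows", "data": {
  "increments": [
    [[-0.001,0.001,0.014,0],[-0.001,0.001,0.014,0],[-0.001,0.001,0.014,0.3],[0,0.001,0.014,0],[0,0,0.001,0],[0,0,0,0],[0,0,0,0],[0,0,0,0]]
  ]
}}

```text
clock: 3.4
eef_pos: [0.6088, -0.2582, 0.0983]
tool_rot: [0.993, 0.121, 0.003, -0.003]
ft_force: [0.6, -0.7, 0.3]
grip_width: 0.0427
```

>>> {"op": "send_rows", "data": {
  "increments": [
    [[0,0,0,0],[0,0,0,0],[0,0,0,0],[0,0,0,0],[0,0,0,0],[0,0,0,0],[0,0,0,0],[0,0,0,0]]
  ],
  "hand": 1
}}

```text
clock: 4.2
eef_pos: [0.6054, -0.2596, 0.0996]
tool_rot: [0.993, 0.12, -0.0, -0.002]
ft_force: [-0.9, -0.3, -0.1]
grip_width: 0.0168
```

```bash
python3 - <<'E'
from h import *
st()
# arc plan: tool y positive = clamp -x ; grasp offset
for d in np.linspace(75,6,24):
    a=np.radians(d); print(round(d,1), (-45-70*np.cos(a)).round(1),(30+70*np.sin(a)).round(1))
E
```

```text
t 4.2 p [ 0.6054 -0.2596  0.0996] yaw 13.8 F [-0.9 -0.3 -0.1] T [ 0.04  0.01 -0.05] w 0.0168 j [-0.41  0.64  0.25  1.18  0.    0.92]
75.0 -63.1 97.6
72.0 -66.6 96.6
69.0 -70.1 95.4
66.0 -73.5 93.9
63.0 -76.8 92.4
60.0 -80.0 90.6
57.0 -83.1 88.7
54.0 -86.1 86.6
51.0 -89.1 84.4
48.0 -91.8 82.0
45.0 -94.5 79.5
42.0 -97.0 76.8
39.0 -99.4 74.1
36.0 -101.6 71.1
33.0 -103.7 68.1
30.0 -105.6 65.0
27.0 -107.4 61.8
24.0 -108.9 58.5
21.0 -110.4 55.1
18.0 -111.6 51.6
15.0 -112.6 48.1
12.0 -113.5 44.6
9.0 -114.1 41.0
6.0 -114.6 37.3
```

>>> {"op": "send_rows", "data": {
  "increments": [
    [[0,0.004,0.001,0],[0,0.005,0.002,0],[0,0.005,0.002,0],[0,0.005,0.003,0],[0,0.005,0.003,0],[0,0.005,0.004,0],[0,0.004,0.004,0],[0,0.004,0.004,0]]
  ]
}}

```text
clock: 5.0
eef_pos: [0.6115, -0.2848, 0.0878]
tool_rot: [0.992, 0.123, 0.001, -0.013]
ft_force: [-3.6, 3.6, 8.4]
grip_width: 0.0167
```

```bash
cat >> h.py <<'E'
O=np.array([.590,-.1965]);YC=103.8
def cl(p):
    a=np.radians(YC);ex=np.array([np.cos(a),np.sin(a)]);ey=np.array([-ex[1],ex[0]]);d=np.array(p[:2])-O
    return np.round([1e3*d@ex,1e3*d@ey,1e3*p[2]],1)
def wc(x,y=0):
    a=np.radians(YC);ex=np.array([np.cos(a),np.sin(a)]);ey=np.array([-ex[1],ex[0]]);return (O+x/1e3*ex+y/1e3*ey).round(4)
E
python3 -c "
from h import *
st();print(cl(bot.get_obs()['eef_pos']))"
```

```text
t 5.0 p [ 0.6115 -0.2848  0.0878] yaw 14.1 F [-3.6  3.6  8.4] T [ 1.21  1.13 -0.19] w 0.0167 j [-0.45  0.69  0.3   1.2   0.02  0.88]
[-90.8   0.2  87.8]
```

>>> {"op": "send_rows", "data": {
  "increments": [
    [[0,0.005,0.003,0],[0,0.004,0.004,0],[0,0.004,0.004,0],[0,0.004,0.005,0],[0,0.003,0.005,0],[0,0.003,0.005,0],[0,0.003,0.006,0],[0,0.002,0.006,0]]
  ]
}}

```text
clock: 5.8
eef_pos: [0.6175, -0.3091, 0.0622]
tool_rot: [0.992, 0.123, 0.003, -0.016]
ft_force: [-2.9, -0.9, 7.4]
grip_width: 0.0166
```

```bash
python3 -c "
from h import *
st();print(cl(bot.get_obs()['eef_pos']))"
```

```text
t 5.8 p [ 0.6175 -0.3091  0.0622] yaw 14.16 F [-2.9 -0.9  7.4] T [0.48 0.78 0.14] w 0.0166 j [-0.48  0.74  0.33  1.17  0.03  0.85]
[-1.159e+02  1.000e-01  6.220e+01]
```

>>> {"op": "send_rows", "data": {
  "increments": [
    [[0,0,0.005,0],[0,0,0.005,0],[0,0,0.005,0],[0,0,0.005,0],[0,0,0.005,0],[0,0,0.004,0],[0,0,0.004,0],[0,0,0.003,0]]
  ]
}}

```text
clock: 6.6
eef_pos: [0.6198, -0.3184, 0.0414]
tool_rot: [0.993, 0.121, 0.008, -0.007]
ft_force: [-3.4, 0.4, 6.8]
grip_width: 0.0166
```

```bash
python3 -c "
from h import *
st();print(cl(bot.get_obs()['eef_pos']))"
```

```text
t 6.6 p [ 0.6198 -0.3184  0.0414] yaw 13.88 F [-3.4  0.4  6.8] T [ 0.59  0.78 -0.05] w 0.0166 j [-0.48  0.76  0.31  1.11  0.02  0.85]
[-1.254e+02  1.000e-01  4.140e+01]
```

>>> {"op": "send_rows", "data": {
  "increments": [
    [[0,-0.002,0.003,0],[0,-0.002,0.003,0],[0,-0.002,0.003,0],[0,-0.002,0.003,0],[0,-0.002,0.004,0],[0,0,0.004,0],[0,0,0.004,0],[0,0,0.004,0]]
  ]
}}

```text
clock: 7.4
eef_pos: [0.6206, -0.3212, 0.0292]
tool_rot: [0.993, 0.118, 0.013, 0.004]
ft_force: [-3.2, 0.5, 6.3]
grip_width: 0.0164
```

```bash
python3 -c "
from h import *
st();print(cl(bot.get_obs()['eef_pos']));snap('wrist','w2');snap('side','s2');crop('s2','s2c',250,340,150,240,6)"
```

```text
t 7.4 p [ 0.6206 -0.3212  0.0292] yaw 13.54 F [-3.2  0.5  6.3] T [0.64 0.82 0.08] w 0.0164 j [-0.48  0.76  0.27  1.06  0.01  0.85]
[-1.284e+02  1.000e-01  2.920e+01]
```

View pics/w2.png

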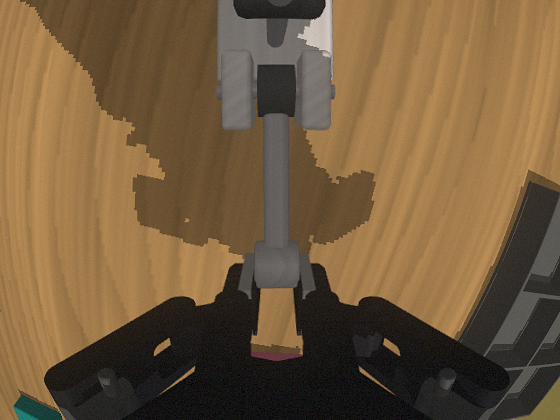

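View pics/s2c.png

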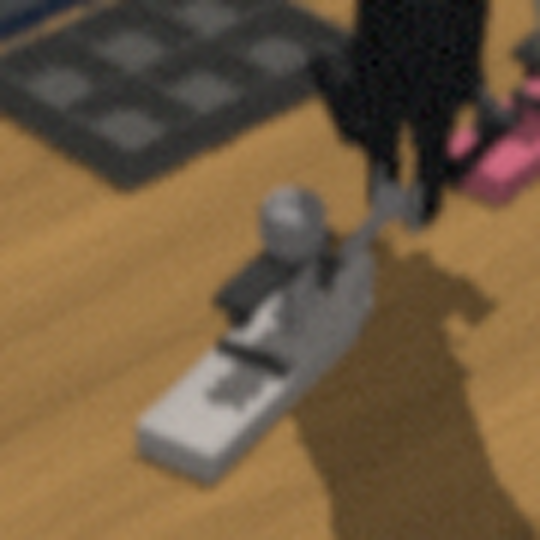

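The wrist view shows the lever lying out, with the drum at (277,265) still between the front edges of the pads. Next I'll measure how far open it is.

```bash
python3 - <<'E'
from h import *
c=load('w2');P=pts(c,True)
def reg(u0,u1,v0,v1,n):
    Q=P[v0:v1,u0:u1].reshape(-1,3);Q=Q[np.isfinite(Q[:,0])];m=np.median(Q,0);print(n,cl(m),'zmax',np.percentile(Q[:,2],97).round(4))
reg(268,286,250,285,'drum');reg(270,284,120,135,'bar near hinge');reg(270,284,215,230,'bar far')
reg(225,245,70,110,'cheek')
c=load('s2');P=pts(c)
Q=P[150:240,250:340].reshape(-1,3);L=np.array([cl(p) for p in Q])
m=(abs(L[:,0])<12)&(abs(L[:,1])<12)&(L[:,2]>85)&(L[:,2]<115);print('nut top side',np.percentile(L[m,2],[25,50,75]))
m=(L[:,0]>20)&(L[:,0]<62)&(abs(L[:,1])<10)&(L[:,2]>60)&(L[:,2]<90);print('strap',np.percentile(L[m,2],[25,50,75]))
E
```

```text
drum [-110.5    0.2   48.9] zmax 0.0505
bar near hinge [-59.   -0.2  36.7] zmax 0.038
bar far [-94.9   0.1  41.9] zmax 0.043
cheek [-44.8  14.9  42.1] zmax 0.0433
nut top side [102.    103.25  104.475]
strap [76.35 77.5  79.45]
```

>>> {"op": "send_rows", "data": {
  "increments": [
    [[0,-0.006,0.004,0],[0,-0.006,0.004,0],[0,-0.005,0.005,0],[0,-0.005,0.005,0],[0,-0.004,0.005,0],[0,0,0.005,0],[0,0,0.005,0],[0,0,0.005,0]]
  ]
}}

```text
clock: 8.3
eef_pos: [0.621, -0.3216, 0.0255]
tool_rot: [0.993, 0.11, 0.023, 0.029]
ft_force: [-11.4, 5.3, 23.2]
grip_width: 0.0162
```

```bash
python3 - <<'E'
from h import *
st();print(cl(bot.get_obs()['eef_pos']));c=snap('wrist','w3')
P=pts(c,True)
L=np.array([cl(p) for p in P.reshape(-1,3)])
m=(abs(L[:,1])<3)&(L[:,0]>-98)&(L[:,0]<-58)&(L[:,2]>30)&(L[:,2]<60)
p=np.polyfit(L[m,0],L[m,2],1);print(m.sum(),np.degrees(np.arctan(-p[0])),np.polyval(p,[-60,-95]))
E
```

```text
t 8.3 p [ 0.621  -0.3216  0.0255] yaw 12.76 F [-11.4   5.3  23.2] T [ 1.48  2.16 -0.01] w 0.0162 j [-0.47  0.73  0.2   0.97 -0.02  0.88]
[-128.9   -0.3   25.5]
1737 6.1682099459323005 [36.24675905 40.02932837]
```

View pics/w3.png

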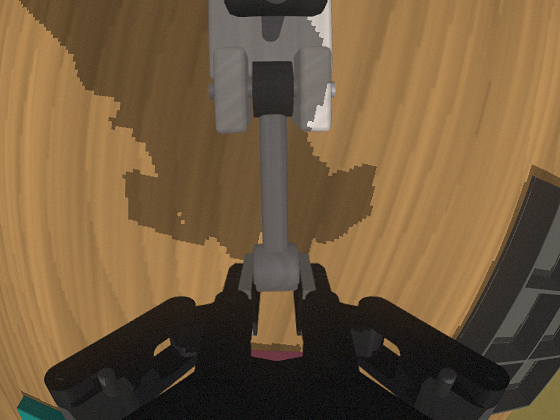

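Bar slope is 6.2°, so the lever is fully open, and the force rise says it is on its stop. I'll release and rise.

>>> {"op": "send_rows", "data": {
  "increments": [
    [[0,0,0,0],[0,0,0,0],[0,0,0,0],[0,0,0,0],[0,0,-0.01,0],[0,0,-0.02,0],[0,0,-0.03,0],[0,0,-0.03,0]]
  ],
  "hand": 0
}}

```text
clock: 9.15
eef_pos: [0.6136, -0.3159, 0.1122]
tool_rot: [0.993, 0.111, 0.019, 0.026]
ft_force: [0.2, 0.2, 0.9]
grip_width: 0.0429
```

```bash
python3 - <<'E'
from h import *
st();print(R.from_quat(bot.get_obs()['tool_rot']).as_matrix()[:,2])
E
```

```text
t 9.15 p [ 0.6136 -0.3159  0.1122] yaw 12.77 F [0.2 0.2 0.9] T [ 0.08  0.01 -0.02] w 0.0429 j [-0.47  0.65  0.29  1.15 -0.02  0.88]
[ 0.04358547 -0.04806472 -0.99789282]
```

```bash
cat >> h.py <<'E'
def plan(xyz,yaw,n=8,start=None,g=1.0):
    o=bot.get_obs(); p=np.array(o['eef_pos']);M=R.from_quat(o['tool_rot'])
    if start is not None: p=np.array(start)
    y=yawof(o['tool_rot']); d=(np.array(xyz)-p)/n*g; dy=((yaw-y+180)%360-180)/n*g
    for i in range(n):
        s=M.inv().apply(d); print([round(float(v),4) for v in s]+[round(-dy,2)],end=', ')
        M=M*R.from_euler('z',-dy,degrees=True)
    print()
E
python3 -c "
from h import *
plan([.58,-.16,.24],12.2,4); plan([.555,.18,.24],12.2,9,[.58,-.16,.24])"
```

```text
[0.0014, -0.038, -0.0341, np.float64(0.14)], [0.0013, -0.038, -0.0341, np.float64(0.14)], [0.0013, -0.038, -0.0341, np.float64(0.14)], [0.0012, -0.038, -0.0341, np.float64(0.14)], 
[0.0056, -0.0374, -0.0019, np.float64(0.06)], [0.0056, -0.0374, -0.0019, np.float64(0.06)], [0.0056, -0.0374, -0.0019, np.float64(0.06)], [0.0055, -0.0374, -0.0019, np.float64(0.06)], [0.0055, -0.0374, -0.0019, np.float64(0.06)], [0.0054, -0.0374, -0.0019, np.float64(0.06)], [0.0054, -0.0374, -0.0019, np.float64(0.06)], [0.0053, -0.0375, -0.0019, np.float64(0.06)], [0.0053, -0.0375, -0.0019, np.float64(0.06)],
```

>>> {"op": "send_rows", "data": {
  "increments": [
    [[0,0,-0.05,0],[0,-0.02,-0.045,0],[0.002,-0.045,-0.035,0],[0.003,-0.045,-0.01,0],[0.005,-0.045,-0.002,0],[0.005,-0.045,-0.002,0],[0.006,-0.045,-0.002,0],[0.006,-0.045,-0.002,0]]
  ],
  "hand": -1
}}

```text
clock: 9.95
eef_pos: [0.5741, -0.0237, 0.2542]
tool_rot: [0.994, 0.104, 0.027, 0.03]
ft_force: [0.4, 0.7, -0.9]
grip_width: 0.0854
```

```bash
python3 -c "
from h import *
st(); plan([.555,.18,.24],12.2,6)"
```

```text
t 9.95 p [ 0.5741 -0.0237  0.2542] yaw 12.07 F [ 0.4  0.7 -0.9] T [0.03 0.02 0.05] w 0.0854 j [-0.01  0.34  0.16  1.34 -0.05  1.35]
[0.0039, -0.034, 0.0004, np.float64(-0.02)], [0.0039, -0.034, 0.0004, np.float64(-0.02)], [0.0039, -0.034, 0.0004, np.float64(-0.02)], [0.0039, -0.034, 0.0004, np.float64(-0.02)], [0.0039, -0.034, 0.0004, np.float64(-0.02)], [0.0039, -0.034, 0.0004, np.float64(-0.02)],
```

>>> {"op": "send_rows", "data": {
  "increments": [
    [[0.004,-0.034,0,0],[0.004,-0.034,0,0],[0.004,-0.034,0,0],[0.004,-0.034,0,0],[0.004,-0.034,0,0],[0.004,-0.03,0,0],[0,0,0,0],[0,0,0,0]]
  ]
}}

```text
clock: 10.75
eef_pos: [0.5534, 0.1919, 0.2461]
tool_rot: [0.993, 0.11, 0.03, 0.029]
ft_force: [0.4, -0.2, -0.1]
grip_width: 0.0852
```

```bash
python3 - <<'E'
from h import *
c=snap('wrist','w4'); st()
P=pts(c,True);P[c['range_z']<=0]=np.nan
Q=P.reshape(-1,3); m=(Q[:,2]>.03)&(Q[:,2]<.042)&(abs(Q[:,0]-.5545)<.05)&(abs(Q[:,1]-.25)<.05)
r=cv2.minAreaRect(Q[m,:2].astype(np.float32)*1000);print(m.sum(),r,np.median(Q[m],0))
E
```

```text
t 10.8 p [0.5534 0.1917 0.2461] yaw 12.65 F [ 0.2 -0.2 -0.2] T [ 0.07  0.05 -0.04] w 0.0855 j [ 0.37  0.38  0.2   1.35 -0.07  1.72]
2044 ((554.375244140625, 250.42562866210938), (59.701908111572266, 50.87996292114258), 11.318254470825195) [0.55381955 0.25029208 0.03602331]
```

View pics/w4.png

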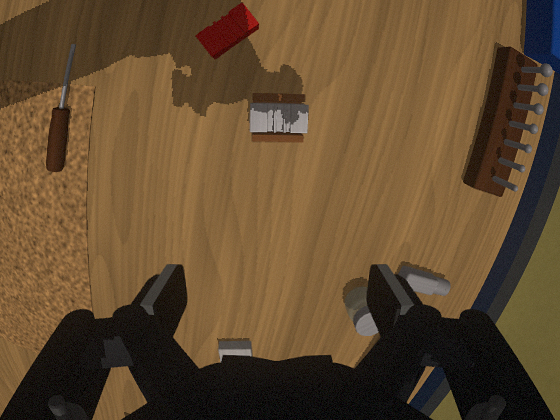

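```bash
python3 -c "
from h import *
M=R.from_quat(bot.get_obs()['tool_rot']).as_matrix();print(M.round(3))
plan([.5544,.2504,.10],11.6,5)"
```

```text
[[ 0.974  0.215  0.066]
 [ 0.219 -0.974 -0.05 ]
 [ 0.053  0.063 -0.997]]
[0.0012, -0.0132, 0.0285, np.float64(0.21)], [0.0011, -0.0132, 0.0285, np.float64(0.21)], [0.0011, -0.0133, 0.0285, np.float64(0.21)], [0.001, -0.0133, 0.0285, np.float64(0.21)], [0.001, -0.0133, 0.0285, np.float64(0.21)],
```

>>> {"op": "send_rows", "data": {
  "increments": [
    [[0.001,-0.013,0.028,0.2],[0.001,-0.013,0.028,0.2],[0.001,-0.013,0.028,0.2],[0.001,-0.013,0.028,0.2],[0.001,-0.013,0.02,0.2],[0,0,0,0],[0,0,0,0],[0,0,0,0]]
  ]
}}

```text
clock: 11.6
eef_pos: [0.5596, 0.2406, 0.1122]
tool_rot: [0.995, 0.092, 0.034, 0.029]
ft_force: [0.1, -0.7, -0.1]
grip_width: 0.0853
```

```bash
python3 -c "
from h import *
st();M=R.from_quat(bot.get_obs()['tool_rot']).as_matrix();print(M.round(3))
plan([.5544,.2504,.02],11.6,6,g=1.1)"
```

```text
t 11.6 p [0.5596 0.2406 0.1122] yaw 10.72 F [ 0.1 -0.7 -0.1] T [ 0.08  0.08 -0.04] w 0.0853 j [ 0.44  0.5   0.04  1.06 -0.08  1.83]
[[ 0.981  0.182  0.074]
 [ 0.186 -0.981 -0.052]
 [ 0.063  0.064 -0.996]]
[-0.0017, -0.003, 0.0167, np.float64(-0.16)], [-0.0017, -0.003, 0.0167, np.float64(-0.16)], [-0.0017, -0.003, 0.0167, np.float64(-0.16)], [-0.0016, -0.003, 0.0167, np.float64(-0.16)], [-0.0016, -0.0031, 0.0167, np.float64(-0.16)], [-0.0016, -0.0031, 0.0167, np.float64(-0.16)],
```

>>> {"op": "send_rows", "data": {
  "increments": [
    [[-0.002,-0.003,0.014,-0.2],[-0.002,-0.003,0.014,-0.2],[-0.002,-0.003,0.014,-0.2],[-0.001,-0.003,0.014,-0.2],[-0.001,-0.003,0.014,-0.2],[0,0,0.012,0],[0,0,0,0],[0,0,0,0]]
  ]
}}

```text
clock: 12.4
eef_pos: [0.5655, 0.2474, 0.0397]
tool_rot: [0.994, 0.097, 0.045, 0.026]
ft_force: [0.1, 0.4, -0.1]
grip_width: 0.0851
```

```bash
python3 -c "
from h import *
st();M=R.from_quat(bot.get_obs()['tool_rot']).as_matrix();print(M.round(3))
plan([.5544,.2504,.02],11.6,4,g=1.1)"
```

```text
t 12.4 p [0.5655 0.2474 0.0397] yaw 11.28 F [ 0.1  0.4 -0.1] T [0.   0.08 0.03] w 0.0851 j [ 0.45  0.58 -0.05  0.88 -0.08  1.82]
[[ 0.977  0.19   0.095]
 [ 0.195 -0.98  -0.044]
 [ 0.084  0.061 -0.995]]
[-0.0033, -0.0017, 0.0051, np.float64(-0.09)], [-0.0033, -0.0017, 0.0051, np.float64(-0.09)], [-0.0033, -0.0017, 0.0051, np.float64(-0.09)], [-0.0033, -0.0017, 0.0051, np.float64(-0.09)],
```

>>> {"op": "send_rows", "data": {
  "increments": [
    [[-0.008,-0.002,0,0],[-0.005,-0.002,0,0],[-0.002,0,0.006,0],[-0.002,0,0.006,0],[-0.002,0,0.006,0],[-0.001,0,0.002,0],[0,0,0,0],[0,0,0,0]]
  ]
}}

```text
clock: 13.2
eef_pos: [0.5461, 0.2468, 0.0176]
tool_rot: [0.994, 0.097, 0.046, 0.026]
ft_force: [0.0, 0.4, -1.1]
grip_width: 0.0852
```

```bash
python3 -c "
from h import *
st();M=R.from_quat(bot.get_obs()['tool_rot']).as_matrix();print(M.round(3))
plan([.5544,.2504,.02],11.6,1,g=1.)"
```

```text
t 13.2 p [0.5461 0.2468 0.0176] yaw 11.29 F [ 0.   0.4 -1.1] T [ 0.02  0.07 -0.02] w 0.0852 j [ 0.46  0.57 -0.13  0.8  -0.08  1.84]
[[ 0.977  0.19   0.097]
 [ 0.195 -0.98  -0.043]
 [ 0.087  0.061 -0.994]]
[0.009, -0.0017, -0.0017, np.float64(-0.31)],
```

>>> {"op": "send_rows", "data": {
  "increments": [
    [[0.005,-0.002,0,0],[0.004,-0.001,0,0],[0,0,0,0],[0,0,0,0],[0,0,0,0],[0,0,0,0],[0,0,0,0],[0,0,0,0]]
  ]
}}

```text
clock: 14.0
eef_pos: [0.5562, 0.2523, 0.019]
tool_rot: [0.994, 0.097, 0.047, 0.026]
ft_force: [-0.0, 0.2, -0.3]
grip_width: 0.0852
```

```bash
python3 -c "
from h import *
st();plan([.5544,.2504,.02],11.6,1,g=1.);snap('wrist','w5')"
```

```text
t 14.0 p [0.5562 0.2523 0.019 ] yaw 11.27 F [-0.   0.2 -0.3] T [ 0.01  0.06 -0.07] w 0.0852 j [ 0.47  0.59 -0.09  0.82 -0.08  1.84]
[-0.0021, 0.0016, -0.0011, np.float64(-0.33)],
```

View pics/w5.png

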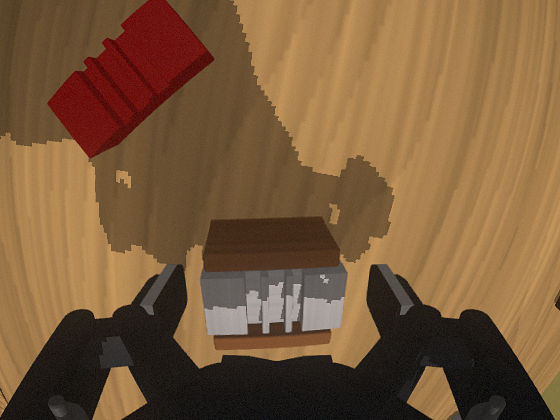

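The block sits between both pads, at (205–345, 265–335). Closing now.

>>> {"op": "send_rows", "data": {
  "increments": [
    [[0,0,0,0],[0,0,0,0],[0,0,0,0],[0,0,0,0],[0,0,0,0],[0,0,0,0],[0,0,0,0],[0,0,0,0]]
  ],
  "hand": 1
}}

```text
clock: 14.85
eef_pos: [0.5561, 0.2525, 0.0199]
tool_rot: [0.994, 0.097, 0.047, 0.026]
ft_force: [-0.2, -0.3, 1.1]
grip_width: 0.0594
```

```bash
python3 -c "
from h import *
st();M=R.from_quat(bot.get_obs()['tool_rot']).as_matrix();print(M.round(3))"
```

```text
t 14.85 p [0.5561 0.2525 0.0199] yaw 11.28 F [-0.2 -0.3  1.1] T [ 0.02  0.25 -0.01] w 0.0594 j [ 0.47  0.59 -0.09  0.82 -0.08  1.84]
[[ 0.977  0.19   0.099]
 [ 0.195 -0.98  -0.042]
 [ 0.089  0.06  -0.994]]
```

>>> {"op": "send_rows", "data": {
  "increments": [
    [[0.0005,0.0005,-0.006,0],[0.001,0.0005,-0.01,0],[0.001,0.0005,-0.012,0],[0.001,0.001,-0.014,0],[0.0015,0.001,-0.016,0],[0.0015,0.001,-0.018,0],[0.001,0.001,-0.015,0],[0,0,0,0]]
  ]
}}

```text
clock: 15.65
eef_pos: [0.5533, 0.2514, 0.1165]
tool_rot: [0.994, 0.097, 0.044, 0.026]
ft_force: [0.6, 0.5, -3.2]
grip_width: 0.0596
```

```bash
python3 -c "
from h import *
st();M=R.from_quat(bot.get_obs()['tool_rot']).as_matrix();print(M.round(3))
plan([.45,.03,.09],103.8,13);c=snap('side','s5');crop('s5','s5c',130,270,200,330,4)"
```

```text
t 15.65 p [0.5533 0.2514 0.1165] yaw 11.28 F [ 0.6  0.5 -3.2] T [ 0.12  0.1  -0.02] w 0.0596 j [ 0.47  0.48  0.02  1.04 -0.08  1.84]
[[ 0.977  0.19   0.093]
 [ 0.195 -0.98  -0.044]
 [ 0.083  0.061 -0.995]]
[-0.0113, 0.015, 0.002, np.float64(-7.12)], [-0.013, 0.0135, 0.002, np.float64(-7.12)], [-0.0146, 0.0118, 0.002, np.float64(-7.12)], [-0.016, 0.0099, 0.002, np.float64(-7.12)], [-0.0171, 0.0079, 0.002, np.float64(-7.12)], [-0.0179, 0.0057, 0.002, np.float64(-7.12)], [-0.0185, 0.0034, 0.002, np.float64(-7.12)], [-0.0188, 0.0011, 0.002, np.float64(-7.12)], [-0.0187, -0.0012, 0.002, np.float64(-7.12)], [-0.0185, -0.0035, 0.002, np.float64(-7.12)], [-0.0179, -0.0058, 0.002, np.float64(-7.12)], [-0.017, -0.008, 0.002, np.float64(-7.12)], [-0.0159, -0.01, 0.002, np.float64(-7.12)],
```

View pics/s5c.png

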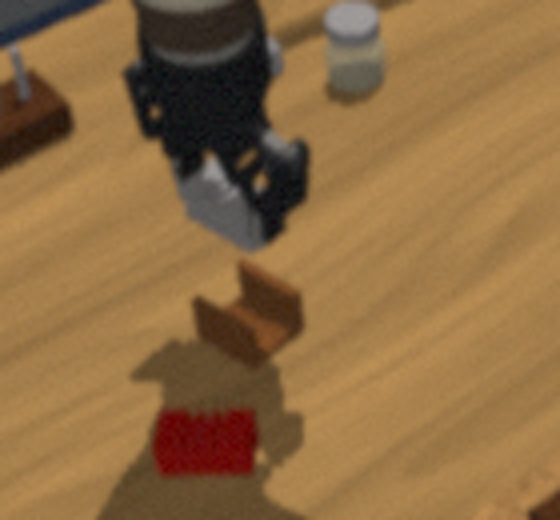

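The stand is empty and the block is held between the fingers, just below them at (225,205) in the crop. I'll carry it to the clear spot while turning it.

>>> {"op": "send_rows", "data": {
  "increments": [
    [[-0.011,0.015,0.002,-7.5],[-0.013,0.0135,0.002,-7.5],[-0.0145,0.012,0.002,-7.5],[-0.016,0.01,0.002,-7.5],[-0.017,0.008,0.002,-7.5],[-0.018,0.006,0.002,-7.5],[-0.0185,0.0035,0.002,-7.5],[-0.019,0.001,0.002,-7.5]]
  ]
}}

```text
clock: 16.5
eef_pos: [0.4889, 0.108, 0.0938]
tool_rot: [0.799, 0.6, 0.019, 0.043]
ft_force: [-0.1, 0.1, -3.2]
grip_width: 0.0596
```

```bash
python3 -c "
from h import *
st();M=R.from_quat(bot.get_obs()['tool_rot']).as_matrix();print(M.round(3))
plan([.45,.025,.07],103.8,6)"
```

```text
t 16.5 p [0.4889 0.108  0.0938] yaw 73.79 F [-0.1  0.1 -3.2] T [ 0.06  0.11 -0.  ] w 0.0596 j [ 0.26  0.31 -0.32  0.87 -0.07  0.54]
[[ 0.279  0.957  0.083]
 [ 0.96  -0.276 -0.046]
 [-0.022  0.092 -0.995]]
[-0.015, -0.0028, 0.004, np.float64(-5.0)], [-0.0147, -0.004, 0.004, np.float64(-5.0)], [-0.0143, -0.0053, 0.004, np.float64(-5.0)], [-0.0138, -0.0065, 0.004, np.float64(-5.0)], [-0.0132, -0.0077, 0.004, np.float64(-5.0)], [-0.0124, -0.0088, 0.004, np.float64(-5.0)],
```

>>> {"op": "send_rows", "data": {
  "increments": [
    [[-0.015,-0.003,0.004,-5.3],[-0.015,-0.004,0.004,-5.3],[-0.0145,-0.0055,0.004,-5.3],[-0.014,-0.0065,0.004,-5.3],[-0.0135,-0.008,0.004,-5.3],[-0.0125,-0.009,0.004,-5],[0,0,0.008,0],[0,0,0.008,0]]
  ]
}}

```text
clock: 17.3
eef_pos: [0.4437, 0.0161, 0.0486]
tool_rot: [0.598, 0.801, 0.002, 0.044]
ft_force: [0.8, 0.2, -3.9]
grip_width: 0.0598
```

```bash
python3 -c "
from h import *
st();M=R.from_quat(bot.get_obs()['tool_rot']).as_matrix();print(M.round(3))
plan([.45,.025,.018],103.8,5);snap('wrist','w6')"
```

```text
t 17.3 p [0.4437 0.0161 0.0486] yaw 106.42 F [ 0.8  0.2 -3.9] T [0.12 0.13 0.02] w 0.0598 j [ 0.07  0.28 -0.51  0.71 -0.05 -0.22]
[[-0.282  0.957  0.072]
 [ 0.957  0.286 -0.049]
 [-0.067  0.055 -0.996]]
[0.0018, 0.0014, 0.0061, np.float64(0.52)], [0.0018, 0.0014, 0.0061, np.float64(0.52)], [0.0018, 0.0013, 0.0061, np.float64(0.52)], [0.0018, 0.0013, 0.0061, np.float64(0.52)], [0.0018, 0.0013, 0.0061, np.float64(0.52)],
```

View pics/w6.png

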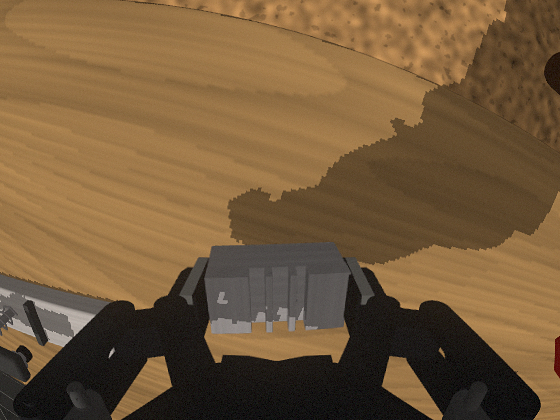

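>>> {"op": "send_rows", "data": {
  "increments": [
    [[0.002,0.001,0.007,0.7],[0.002,0.001,0.007,0.7],[0.002,0.001,0.007,0.7],[0.002,0.001,0.006,0.7],[0,0,0.004,0],[0,0,0.003,0],[0,0,0.003,0],[0,0,0.003,0]]
  ]
}}

```text
clock: 18.15
eef_pos: [0.4499, 0.0249, 0.0137]
tool_rot: [0.618, 0.785, 0.003, 0.045]
ft_force: [-14.7, -2.8, 36.7]
grip_width: 0.0591
```

```bash
python3 -c "
from h import *
st();M=R.from_quat(bot.get_obs()['tool_rot']).as_matrix();print(M.round(3))"
```

```text
t 18.15 p [0.4499 0.0249 0.0137] yaw 103.45 F [-14.7  -2.8  36.7] T [0.15 2.79 0.14] w 0.0591 j [ 0.09  0.35 -0.54  0.61 -0.06 -0.15]
[[-0.232  0.97   0.075]
 [ 0.97   0.236 -0.051]
 [-0.067  0.061 -0.996]]
```

>>> {"op": "send_rows", "data": {
  "increments": [
    [[0,0,0,0],[0,0,0,0],[0,0,0,0],[0.001,0,-0.01,0],[0.001,0.001,-0.03,0],[0,0,-0.05,6],[0,0,-0.05,8],[0,0,-0.03,8]]
  ],
  "hand": -1
}}

```text
clock: 18.95
eef_pos: [0.4356, 0.0371, 0.1867]
tool_rot: [0.761, 0.647, 0.009, 0.042]
ft_force: [0.8, -0.5, 0.3]
grip_width: 0.0853
```

```bash
python3 -c "
from h import *
st();M=R.from_quat(bot.get_obs()['tool_rot']).as_matrix();print(M.round(3))
plan([.43,-.03,.20],13.8,9)"
```

```text
t 18.95 p [0.4356 0.0371 0.1867] yaw 80.64 F [ 0.8 -0.5  0.3] T [0.03 0.   0.03] w 0.0853 j [ 0.13  0.11 -0.31  1.09 -0.06  0.29]
[[ 0.162  0.984  0.068]
 [ 0.986 -0.159 -0.052]
 [-0.04   0.076 -0.996]]
[-0.0075, 0.0007, -0.0011, np.float64(7.43)], [-0.0074, 0.0017, -0.0011, np.float64(7.43)], [-0.0071, 0.0026, -0.0011, np.float64(7.43)], [-0.0067, 0.0035, -0.0011, np.float64(7.43)], [-0.0062, 0.0043, -0.0011, np.float64(7.43)], [-0.0056, 0.0051, -0.0011, np.float64(7.43)], [-0.0049, 0.0058, -0.0011, np.float64(7.43)], [-0.0041, 0.0063, -0.0011, np.float64(7.43)], [-0.0032, 0.0068, -0.0011, np.float64(7.43)],
```

>>> {"op": "send_rows", "data": {
  "increments": [
    [[-0.0075,0.001,0,8.5],[-0.0075,0.002,0,8.5],[-0.007,0.0025,0,8.5],[-0.0065,0.0035,0,8.5],[-0.006,0.0045,0,8.5],[-0.0055,0.005,0,8.5],[-0.005,0.006,0,8.5],[-0.004,0.0065,0,7]]
  ],
  "hand": -0.4
}}

```text
clock: 19.75
eef_pos: [0.4322, -0.0221, 0.1999]
tool_rot: [0.992, 0.116, 0.039, 0.03]
ft_force: [0.2, -0.0, -0.2]
grip_width: 0.0593
```

```bash
python3 - <<'E'
from h import *
st();c=snap('wrist','w7')
P=pts(c,True);P[c['range_z']<=0]=np.nan
Q=P.reshape(-1,3); m=(Q[:,2]>.022)&(Q[:,2]<.045)&(abs(Q[:,0]-.45)<.06)&(abs(Q[:,1]-.03)<.06)
r=cv2.minAreaRect(Q[m,:2].astype(np.float32)*1000);print(m.sum(),r,np.median(Q[m],0),np.percentile(Q[m,2],[5,95]))
E
```

```text
t 19.75 p [ 0.4322 -0.0221  0.1999] yaw 13.43 F [ 0.2 -0.  -0.2] T [0.06 0.03 0.01] w 0.0593 j [-0.02  0.07 -0.32  1.1  -0.05  1.32]
2044 ((451.61199951171875, 24.54238510131836), (30.30315589904785, 60.304378509521484), 13.771921157836914) [0.45100591 0.02458132 0.02962656] [0.02261869 0.03111982]
```

View pics/w7.png

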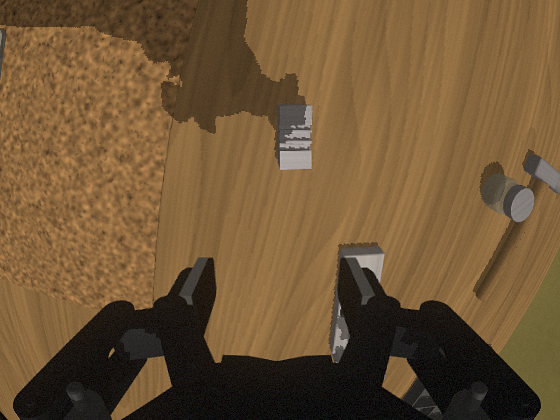

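The block lies flat, grooves up, at (295,137). It measures 60.3×30.3 mm with its top at 30 mm, and its long axis is parallel to the clamp's x. I'll regrasp it by the sides.

```bash
python3 -c "
from h import *
plan([.4492,.0342,.06],13.8,6,g=1.0)"
```

```text
[0.0033, -0.0102, 0.023, np.float64(-0.1)], [0.0033, -0.0102, 0.023, np.float64(-0.1)], [0.0033, -0.0102, 0.023, np.float64(-0.1)], [0.0034, -0.0102, 0.023, np.float64(-0.1)], [0.0034, -0.0102, 0.023, np.float64(-0.1)], [0.0034, -0.0102, 0.023, np.float64(-0.1)],
```

>>> {"op": "send_rows", "data": {
  "increments": [
    [[0.003,-0.0105,0.023,0],[0.003,-0.0105,0.023,-0.2],[0.003,-0.0105,0.023,-0.2],[0.003,-0.0105,0.023,-0.2],[0.003,-0.0105,0.023,0],[0.003,-0.01,0.023,0],[0,0,0,0],[0,0,0,0]]
  ]
}}

```text
clock: 20.6
eef_pos: [0.4503, 0.038, 0.0589]
tool_rot: [0.991, 0.126, 0.042, 0.031]
ft_force: [0.3, -0.2, 0.1]
grip_width: 0.0594
```

```bash
python3 -c "
from h import *
st();M=R.from_quat(bot.get_obs()['tool_rot']).as_matrix();print(M.round(3))
plan([.4492,.0342,.018],13.8,5)"
```

```text
t 20.6 p [0.4503 0.038  0.0589] yaw 14.68 F [ 0.3 -0.2  0.1] T [0.09 0.08 0.01] w 0.0594 j [ 0.12  0.27 -0.5   0.72 -0.06  1.44]
[[ 0.965  0.248  0.091]
 [ 0.253 -0.966 -0.05 ]
 [ 0.075  0.072 -0.995]]
[-0.001, 0.0001, 0.0082, np.float64(0.18)], [-0.001, 0.0001, 0.0082, np.float64(0.18)], [-0.001, 0.0001, 0.0082, np.float64(0.18)], [-0.001, 0.0001, 0.0082, np.float64(0.18)], [-0.001, 0.0001, 0.0082, np.float64(0.18)],
```

>>> {"op": "send_rows", "data": {
  "increments": [
    [[-0.001,0.001,0.008,0.3],[-0.001,0.001,0.008,0.3],[-0.001,0,0.008,0.3],[-0.001,0,0.008,0],[-0.001,0,0.007,0],[0,0,0.002,0],[0,0,0,0],[0,0,0,0]]
  ]
}}

```text
clock: 21.4
eef_pos: [0.4521, 0.031, 0.0179]
tool_rot: [0.992, 0.117, 0.045, 0.031]
ft_force: [0.2, 0.6, -0.4]
grip_width: 0.0595
```

```bash
python3 -c "
from h import *
st()
plan([.4492,.0342,.018],13.8,1)"
```

```text
t 21.4 p [0.4521 0.031  0.0179] yaw 13.65 F [ 0.2  0.6 -0.4] T [ 0.03  0.15 -0.  ] w 0.0595 j [ 0.11  0.33 -0.55  0.6  -0.06  1.44]
[-0.002, -0.0037, -0.0005, np.float64(-0.15)],
```

>>> {"op": "send_rows", "data": {
  "increments": [
    [[-0.002,-0.004,0,0],[0,-0.001,0,0],[0,0,0,0],[0,0,0,0],[0,0,0,0],[0,0,0,0],[0,0,0,0],[0,0,0,0]]
  ],
  "hand": 1
}}

```text
clock: 22.2
eef_pos: [0.4488, 0.036, 0.0183]
tool_rot: [0.992, 0.118, 0.045, 0.031]
ft_force: [-0.8, -1.2, -0.2]
grip_width: 0.0292
```

```bash
python3 -c "
from h import *
st();c=snap('wrist','w8');p=bot.get_obs()['eef_pos']
P=pts(c,True);P[c['range_z']<=0]=np.nan
Q=P.reshape(-1,3); m=(Q[:,2]>.026)&(Q[:,2]<.036)&(abs(Q[:,0]-.45)<.03)&(abs(Q[:,1]-.03)<.05)
r=cv2.minAreaRect(Q[m,:2].astype(np.float32)*1000);print(m.sum(),r,np.median(Q[m],0))
"
```

```text
t 22.2 p [0.4488 0.036  0.0183] yaw 13.69 F [-0.8 -1.2 -0.2] T [-0.03  0.12 -0.06] w 0.0292 j [ 0.12  0.33 -0.55  0.6  -0.06  1.45]
6751 ((446.14459228515625, 27.085891723632812), (62.448028564453125, 53.29610061645508), 87.03614044189453) [0.44967041 0.03730102 0.0301053 ]
```

View pics/w8.png

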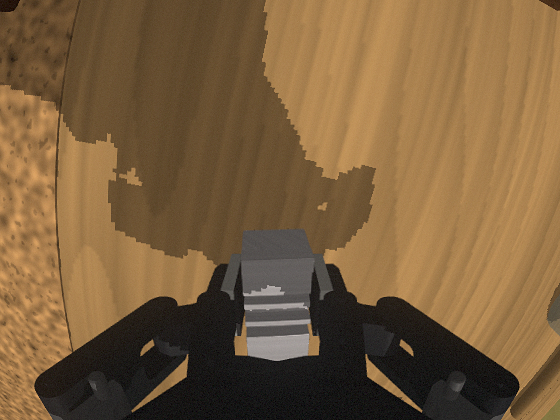

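```bash
python3 -c "
from h import *
print(wc(118,0),wc(82,0));w=wc(118,0)
plan([.4488,.036,.11],13.8,4);plan([w[0],w[1],.11],13.8,6,[.4488,.036,.11])"
```

```text
[ 0.5619 -0.0819] [ 0.5704 -0.1169]
[0.0019, 0.0016, -0.0228, np.float64(-0.03)], [0.0019, 0.0017, -0.0228, np.float64(-0.03)], [0.0019, 0.0017, -0.0228, np.float64(-0.03)], [0.0019, 0.0017, -0.0228, np.float64(-0.03)], 
[0.0136, 0.0234, 0.0028, np.float64(-0.02)], [0.0136, 0.0234, 0.0028, np.float64(-0.02)], [0.0136, 0.0234, 0.0028, np.float64(-0.02)], [0.0136, 0.0234, 0.0028, np.float64(-0.02)], [0.0136, 0.0234, 0.0028, np.float64(-0.02)], [0.0136, 0.0234, 0.0028, np.float64(-0.02)],
```

>>> {"op": "send_rows", "data": {
  "increments": [
    [[0.002,0.0015,-0.02,0],[0.002,0.0015,-0.025,0],[0.002,0.0015,-0.025,0],[0.002,0.0015,-0.025,0],[0.013,0.02,0,0],[0.0135,0.0235,0.002,0],[0.0135,0.0235,0.002,0],[0.0135,0.0235,0.002,0]]
  ]
}}

```text
clock: 23.05
eef_pos: [0.5163, -0.0375, 0.1167]
tool_rot: [0.992, 0.121, 0.038, 0.028]
ft_force: [0.0, 0.9, -3.1]
grip_width: 0.0295
```

```bash
python3 -c "
from h import *
st();w=wc(118,0);M=R.from_quat(bot.get_obs()['tool_rot']).as_matrix();print(M.round(3))
plan([w[0],w[1],.085],13.8,5)"
```

```text
t 23.05 p [ 0.5163 -0.0375  0.1167] yaw 14.05 F [ 0.   0.9 -3.1] T [0.17 0.14 0.01] w 0.0295 j [-0.05  0.31 -0.26  0.92 -0.04  1.28]
[[ 0.968  0.238  0.082]
 [ 0.242 -0.969 -0.047]
 [ 0.069  0.065 -0.996]]
[0.0062, 0.0104, 0.0075, np.float64(0.05)], [0.0062, 0.0104, 0.0075, np.float64(0.05)], [0.0063, 0.0103, 0.0075, np.float64(0.05)], [0.0063, 0.0103, 0.0075, np.float64(0.05)], [0.0063, 0.0103, 0.0075, np.float64(0.05)],
```

>>> {"op": "send_rows", "data": {
  "increments": [
    [[0.006,0.0105,0.006,0.1],[0.006,0.0105,0.006,0.1],[0.006,0.0105,0.006,0.1],[0.006,0.0105,0.006,0],[0.006,0.0095,0.006,0],[0,0,0.003,0],[0,0,0,0],[0,0,0,0]]
  ]
}}

```text
clock: 23.85
eef_pos: [0.5606, -0.0846, 0.0826]
tool_rot: [0.992, 0.118, 0.034, 0.026]
ft_force: [-0.2, -0.3, -4.3]
grip_width: 0.0292
```

```bash
python3 -c "
from h import *
st();w=wc(118,0);print(cl(bot.get_obs()['eef_pos']))
plan([w[0],w[1],.085],13.8,1)
c=snap('wrist','w9')
P=pts(c,True);P[c['range_z']<=0]=np.nan
L=np.array([cl(p) for p in P.reshape(-1,3)[::2]])
m=(abs(L[:,1])<26)&(L[:,0]>60)&(L[:,0]<175)&(L[:,2]>70)&(L[:,2]<120)
print(m.sum())
"
```

```text
t 23.85 p [ 0.5606 -0.0846  0.0826] yaw 13.63 F [-0.2 -0.3 -4.3] T [0.09 0.11 0.03] w 0.0292 j [-0.13  0.43 -0.16  0.9  -0.03  1.2 ]
[115.7   1.9  82.6]
[0.002, -0.0022, -0.0024, np.float64(-0.17)], 
5760
```

View pics/w9.png

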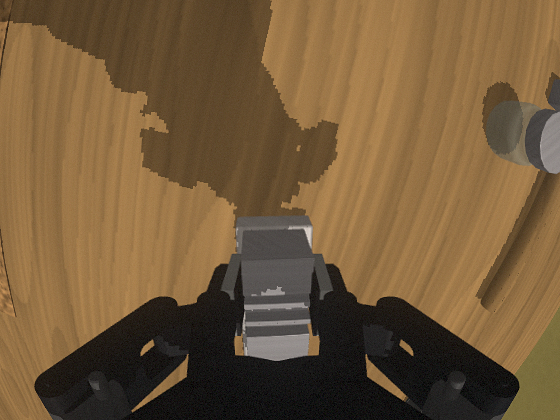

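>>> {"op": "send_rows", "data": {
  "increments": [
    [[0.001,-0.001,0.009,0],[0,-0.001,0.009,0],[0,-0.0005,0.009,0],[0,-0.0005,0.009,0],[0,0,0.006,0],[0,0,0,0],[0,0,0,0],[0,0,0,0]]
  ]
}}

```text
clock: 24.7
eef_pos: [0.5643, -0.0818, 0.0385]
tool_rot: [0.992, 0.119, 0.035, 0.026]
ft_force: [-0.4, 0.3, -1.6]
grip_width: 0.0293
```

```bash
python3 -c "
from h import *
st();w=wc(84,0);print(cl(bot.get_obs()['eef_pos']))
plan([w[0],w[1],.040],13.8,8)
"
```

```text
t 24.7 p [ 0.5643 -0.0818  0.0385] yaw 13.75 F [-0.4  0.3 -1.6] T [ 0.01  0.28 -0.04] w 0.0293 j [-0.13  0.49 -0.2   0.79 -0.03  1.2 ]
[117.5  -2.4  38.5]
[-0.0003, 0.0042, 0.0, np.float64(-0.01)], [-0.0003, 0.0042, 0.0, np.float64(-0.01)], [-0.0003, 0.0042, 0.0, np.float64(-0.01)], [-0.0003, 0.0042, 0.0, np.float64(-0.01)], [-0.0003, 0.0042, 0.0, np.float64(-0.01)], [-0.0003, 0.0042, 0.0, np.float64(-0.01)], [-0.0003, 0.0042, 0.0, np.float64(-0.01)], [-0.0003, 0.0042, 0.0, np.float64(-0.01)],
```

>>> {"op": "send_rows", "data": {
  "increments": [
    [[-0.0005,0,-0.0015,0],[-0.0005,0.005,0,0],[-0.0005,0.005,0,0],[-0.0005,0.005,0,0],[-0.0005,0.005,0,0],[-0.0005,0.005,0,0],[0,0.005,0,0],[0,0,0,0]]
  ]
}}

```text
clock: 25.5
eef_pos: [0.5686, -0.1153, 0.0417]
tool_rot: [0.992, 0.118, 0.035, 0.027]
ft_force: [0.1, 0.0, -3.3]
grip_width: 0.0295
```

```bash
python3 -c "
from h import *
st();print(cl(bot.get_obs()['eef_pos']))
c=snap('side','s9');crop('s9','s9c',250,340,150,240,6)
"
```

```text
t 25.5 p [ 0.5686 -0.1153  0.0417] yaw 13.68 F [ 0.1  0.  -3.3] T [0.12 0.09 0.03] w 0.0295 j [-0.18  0.5  -0.17  0.81 -0.03  1.15]
[83.9  1.4 41.7]
```

View pics/s9c.png

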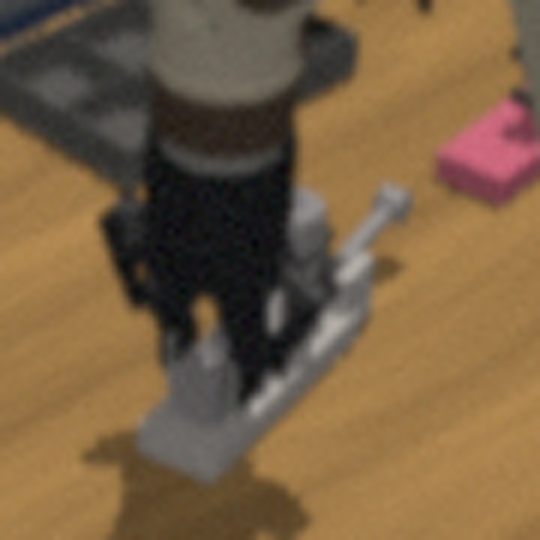

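The block is under the strap, no contact yet (force equals its weight). I'll lower it to the bed and push gently to the ridge.

>>> {"op": "send_rows", "data": {
  "increments": [
    [[0.001,0,0.001,0],[0.0005,0,0.001,0],[0,0,0.001,0],[0,0.001,0,0],[0,0.001,0,0],[0,0.001,0,0],[0,0.001,0,0],[0,0.001,0,0]]
  ]
}}

```text
clock: 26.35
eef_pos: [0.571, -0.1171, 0.0387]
tool_rot: [0.992, 0.119, 0.035, 0.024]
ft_force: [-1.0, 5.1, -0.5]
grip_width: 0.0294
```

```bash
python3 -c "
from h import *
st();print(cl(bot.get_obs()['eef_pos']))
"
```

```text
t 26.35 p [ 0.571  -0.1171  0.0387] yaw 13.83 F [-1.   5.1 -0.5] T [1.08 0.32 0.05] w 0.0294 j [-0.19  0.51 -0.17  0.81 -0.03  1.14]
[81.6 -0.5 38.7]
```

>>> {"op": "send_rows", "data": {
  "increments": [
    [[0,0.001,0.0005,0],[0,0.001,0.0005,0],[0,0,0,0],[0,0,0,0],[0,0,0,0],[0,0,0,0],[0,0,0,0],[0,0,0,0]]
  ]
}}

```text
clock: 27.15
eef_pos: [0.571, -0.1171, 0.0388]
tool_rot: [0.992, 0.12, 0.035, 0.022]
ft_force: [-0.9, 2.3, -0.4]
grip_width: 0.029
```

>>> {"op": "send_rows", "data": {
  "increments": [
    [[0,0,0,0],[0,0,0,0],[0,0,0,0],[0,-0.001,-0.005,0],[0,-0.002,-0.015,0],[0,-0.005,-0.04,0],[0,-0.005,-0.04,0],[0,0,-0.04,0]]
  ],
  "hand": 0
}}

```text
clock: 27.95
eef_pos: [0.5551, -0.1008, 0.1778]
tool_rot: [0.992, 0.119, 0.031, 0.024]
ft_force: [0.6, -0.8, 0.0]
grip_width: 0.0424
```

```bash
python3 - <<'E'
from h import *
st();print(cl(bot.get_obs()['eef_pos']));M=R.from_quat(bot.get_obs()['tool_rot']).as_matrix();print(M.round(3))
c=snap('wrist','w10')
P=pts(c,True);P[c['range_z']<=0]=np.nan
L=np.array([cl(p) for p in P.reshape(-1,3)])
def e(m,n): print(n,m.sum(),np.percentile(L[m],[2,50,98],axis=0).round(1).tolist())
e((abs(L[:,1])<28)&(L[:,0]>64)&(L[:,0]<125)&(L[:,2]>46)&(L[:,2]<55),'block')
e((abs(L[:,1])<20)&(L[:,0]>-17)&(L[:,0]<62)&(L[:,2]>68)&(L[:,2]<90),'strap')
e((abs(L[:,1])<25)&(abs(L[:,0])<25)&(L[:,2]>95)&(L[:,2]<109),'nut')
E
```

```text
t 27.95 p [ 0.5551 -0.1008  0.1778] yaw 13.75 F [ 0.6 -0.8  0. ] T [0.07 0.05 0.01] w 0.0424 j [-0.16  0.35 -0.02  1.13 -0.03  1.17]
[101.3  11.  177.8]
[[ 0.97   0.234  0.066]
 [ 0.237 -0.971 -0.04 ]
 [ 0.055  0.054 -0.997]]
block 1095 [[66.3, -14.9, 46.5], [88.6, 0.0, 49.7], [100.9, 13.7, 51.3]]
strap 1683 [[9.5, -12.3, 75.4], [35.5, 0.2, 78.1], [61.1, 13.1, 89.0]]
nut 1211 [[-12.8, -15.6, 95.8], [5.9, 0.3, 103.7], [17.5, 16.0, 108.3]]
```

View pics/w10.png

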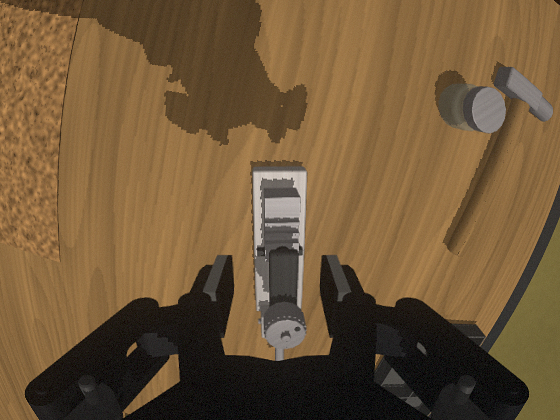

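```bash
python3 -c "
from h import *
plan([.590,-.1965,.15],13.8,4)"
```

```text
[0.0012, 0.0243, 0.0106, np.float64(-0.01)], [0.0012, 0.0243, 0.0106, np.float64(-0.01)], [0.0012, 0.0243, 0.0106, np.float64(-0.01)], [0.0012, 0.0243, 0.0106, np.float64(-0.01)],
```

>>> {"op": "send_rows", "data": {
  "increments": [
    [[0.001,0.024,0.005,0],[0.001,0.024,0.009,0],[0.001,0.024,0.009,0],[0.001,0.024,0.009,0],[0,0.003,0,0],[0,0,0,0],[0,0,0,0],[0,0,0,0]]
  ],
  "hand": -0.4
}}

```text
clock: 28.8
eef_pos: [0.5944, -0.2004, 0.171]
tool_rot: [0.991, 0.12, 0.046, 0.029]
ft_force: [-0.2, 0.4, 0.4]
grip_width: 0.0601
```

```bash
python3 -c "
from h import *
st();print(cl(bot.get_obs()['eef_pos']));plan([.590,-.1965,.091],13.8,6)"
```

```text
t 28.8 p [ 0.5944 -0.2004  0.171 ] yaw 14.0 F [-0.2  0.4  0.4] T [ 0.11  0.09 -0.01] w 0.0601 j [-0.32  0.45  0.11  1.12 -0.01  1.01]
[ -4.9  -3.4 171. ]
[-0.0017, -0.0017, 0.0132, np.float64(0.03)], [-0.0017, -0.0017, 0.0132, np.float64(0.03)], [-0.0017, -0.0017, 0.0132, np.float64(0.03)], [-0.0017, -0.0017, 0.0132, np.float64(0.03)], [-0.0017, -0.0017, 0.0132, np.float64(0.03)], [-0.0017, -0.0017, 0.0132, np.float64(0.03)],
```

>>> {"op": "send_rows", "data": {
  "increments": [
    [[-0.003,-0.003,0.01,0],[-0.003,-0.002,0.013,0],[-0.002,-0.002,0.014,0],[-0.002,-0.002,0.014,0],[-0.002,-0.002,0.014,0],[-0.002,-0.001,0.014,0],[0,0,0,0],[0,0,0,0]]
  ]
}}

```text
clock: 29.6
eef_pos: [0.5831, -0.1883, 0.086]
tool_rot: [0.991, 0.124, 0.046, 0.028]
ft_force: [-0.5, -0.1, 0.5]
grip_width: 0.0598
```

```bash
python3 -c "
from h import *
st();print(cl(bot.get_obs()['eef_pos']));M=R.from_quat(bot.get_obs()['tool_rot']).as_matrix();print(M.round(3));plan([.590,-.1965,.091],13.8,2)"
```

```text
t 29.6 p [ 0.5831 -0.1883  0.086 ] yaw 14.48 F [-0.5 -0.1  0.5] T [0.09 0.08 0.01] w 0.0598 j [-0.31  0.49 -0.06  0.91 -0.01  1.01]
[ 9.6  4.7 86. ]
[[ 0.965  0.244  0.098]
 [ 0.249 -0.967 -0.045]
 [ 0.084  0.068 -0.994]]
[0.0025, 0.005, -0.002, np.float64(0.34)], [0.0025, 0.0049, -0.002, np.float64(0.34)],
```

>>> {"op": "send_rows", "data": {
  "increments": [
    [[0.002,0.003,-0.003,0],[0.002,0.003,-0.002,0],[0.001,0.002,-0.001,0],[0,0,0,0],[0,0,0,0],[0,0,0,0],[0,0,0,0],[0,0,0,0]]
  ]
}}

```text
clock: 30.4
eef_pos: [0.5921, -0.1956, 0.0973]
tool_rot: [0.991, 0.125, 0.049, 0.03]
ft_force: [-1.1, -0.7, 0.1]
grip_width: 0.06
```

```bash
python3 -c "
from h import *
st();print(cl(bot.get_obs()['eef_pos']));plan([.590,-.1965,.091],13.8,1);snap('wrist','w11')"
```

```text
t 30.4 p [ 0.5921 -0.1956  0.0973] yaw 14.51 F [-1.1 -0.7  0.1] T [0.08 0.12 0.06] w 0.06 j [-0.31  0.5  -0.02  0.94 -0.01  1.01]
[ 0.4 -2.3 97.3]
[-0.0028, -0.0001, 0.006, np.float64(0.71)],
```

View pics/w11.png

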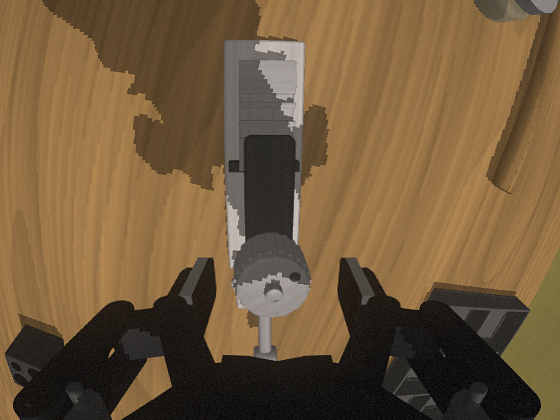

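The nut, centred at (272,285) with a dark mark at (296,276), sits between the pads at x 205 and 350. I'll lower a little, close and turn.

>>> {"op": "send_rows", "data": {
  "increments": [
    [[-0.001,0,0.003,0],[-0.001,0,0.003,0],[0,0,0,0],[0,0,0,0],[0,0,0,0],[0,0,0,0],[0,0,0,0],[0,0,0,0]]
  ],
  "hand": 1
}}

```text
clock: 31.25
eef_pos: [0.5901, -0.1965, 0.0922]
tool_rot: [0.991, 0.125, 0.048, 0.03]
ft_force: [-0.7, 0.9, 1.0]
grip_width: 0.0327
```

```bash
python3 -c "
from h import *
st();print(cl(bot.get_obs()['eef_pos']))"
```

```text
t 31.25 p [ 0.5901 -0.1965  0.0922] yaw 14.54 F [-0.7  0.9  1. ] T [-0.02  0.34 -0.03] w 0.0327 j [-0.32  0.5  -0.03  0.93 -0.01  1.  ]
[ 0.  -0.1 92.2]
```

>>> {"op": "send_rows", "data": {
  "increments": [
    [[0,0,0.0003,5],[0,0,0.0003,6],[0,0,0.0003,6],[0,0,0.0003,6],[0,0,0.0003,6],[0,0,0.0003,6],[0,0,0.0003,6],[0,0,0,0]]
  ]
}}

```text
clock: 32.05
eef_pos: [0.5892, -0.1964, 0.0902]
tool_rot: [0.969, -0.243, 0.055, 0.012]
ft_force: [0.6, -0.2, 2.2]
grip_width: 0.0324
```

```bash
python3 -c "
from h import *
st();print(cl(bot.get_obs()['eef_pos']));M=R.from_quat(bot.get_obs()['tool_rot']).as_matrix();print(M.round(3))
snap('wrist','w12')"
```

```text
t 32.05 p [ 0.5892 -0.1964  0.0902] yaw -28.15 F [ 0.6 -0.2  2.2] T [ 0.23  0.63 -0.14] w 0.0324 j [-0.31  0.5  -0.03  0.93 -0.02  1.75]
[ 0.3  0.7 90.2]
[[ 0.876 -0.471  0.1  ]
 [-0.469 -0.882 -0.049]
 [ 0.111 -0.004 -0.994]]
```

View pics/w12.png

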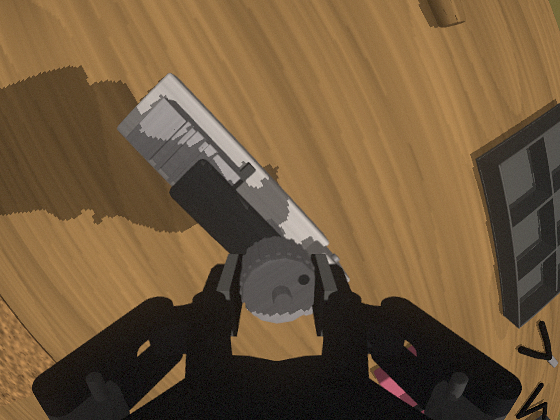

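The mark stays put relative to the gripper, so the nut turned with it, by 42.7°. Next I'll check strap height and nut slip in this view against w11.

```bash
cat >> h.py <<'E'
def hts(fn,fish=True):
    c=load(fn);P=pts(c,fish);P[c['range_z']<=0]=np.nan
    L=np.array([cl(p) for p in P.reshape(-1,3)])
    def e(m,n):
        if m.sum()>5: print(fn,n,m.sum(),np.percentile(L[m,2],[25,50,75]).round(2),'mean',L[m,2].mean().round(2))
    e((abs(L[:,1])<9)&(L[:,0]>28)&(L[:,0]<58)&(L[:,2]>70)&(L[:,2]<84),'strap')
    e((abs(L[:,1])<10)&(L[:,0]>74)&(L[:,0]<98)&(L[:,2]>46)&(L[:,2]<54),'block')
    e((abs(L[:,1])>17)&(abs(L[:,1])<23)&(L[:,0]>70)&(L[:,0]<98)&(L[:,2]>14)&(L[:,2]<26),'bed')
    e((np.hypot(L[:,0],L[:,1])<15)&(np.hypot(L[:,0],L[:,1])>7)&(L[:,2]>94)&(L[:,2]<108),'nut')
E
python3 -c "
from h import *
for f in ['w1','w10','w11','w12']: hts(f)"
```

```text
w1 strap 651 [71.8 72.3 72.7] mean 72.27
w1 bed 293 [19.6 20.1 20.6] mean 20.14
w1 nut 755 [97.8 98.3 98.8] mean 98.3
w10 strap 670 [77.7 78.1 78.5] mean 78.12
w10 block 499 [49.3  49.8  50.25] mean 49.74
w10 bed 293 [19.5 19.9 20.4] mean 19.92
w10 nut 586 [103.7 104.  104.4] mean 104.04
w11 strap 2368 [77.7 78.2 78.6] mean 78.14
w11 block 1338 [49.7 50.1 50.6] mean 50.1
w11 bed 692 [19.7 20.1 20.6] mean 20.12
w11 nut 2249 [103.8 104.1 104.5] mean 104.14
w12 strap 2340 [75.8 76.2 76.6] mean 76.21
w12 block 1258 [49.6 50.1 50.6] mean 50.06
w12 bed 482 [19.7 20.2 20.6] mean 20.14
w12 nut 2492 [101.9 102.2 102.6] mean 102.27
```

>>> {"op": "send_rows", "data": {
  "increments": [
    [[0,0,0.0003,5],[0,0,0.0003,5.5],[0,0,0.0003,5.5],[0,0,0.0003,5.5],[0,0,0.0003,5.5],[0,0,0.0003,5.5],[0,0,0.0003,5.5],[0,0,0,0]]
  ]
}}

```text
clock: 32.9
eef_pos: [0.5897, -0.1958, 0.0889]
tool_rot: [0.836, -0.547, 0.055, -0.008]
ft_force: [-0.1, -0.1, 3.1]
grip_width: 0.0326
```

```bash
python3 -c "
from h import *
st();print(cl(bot.get_obs()['eef_pos']));M=R.from_quat(bot.get_obs()['tool_rot']).as_matrix();print(M.round(3))
snap('wrist','w13');hts('w13')"
```

```text
t 32.9 p [ 0.5897 -0.1958  0.0889] yaw -66.57 F [-0.1 -0.1  3.1] T [ 0.45  0.53 -0.12] w 0.0326 j [-0.31  0.5  -0.03  0.92 -0.01  2.41]
[ 0.8  0.1 88.9]
[[ 0.396 -0.913  0.101]
 [-0.914 -0.402 -0.046]
 [ 0.083 -0.074 -0.994]]
w13 strap 1832 [74.2 74.7 75.1] mean 74.66
w13 block 1059 [49.6 50.1 50.5] mean 49.92
w13 bed 351 [19.8 20.2 20.6] mean 20.21
w13 nut 2601 [100.2 100.6 101. ] mean 100.67
```

Gap computed from the strap height is 2.6 mm (74.7 − 22 − 50), within 2–3 mm. I'll release and rise, then turn back for the lever.

>>> {"op": "send_rows", "data": {
  "increments": [
    [[0,0,0,0],[0,0,0,0],[0,0,0,0],[0.001,-0.001,-0.01,0],[0.002,-0.002,-0.025,0],[0.003,-0.003,-0.04,-4],[0,0,-0.03,-8],[0,0,-0.01,-8.5]]
  ],
  "hand": -0.4
}}

```text
clock: 33.75
eef_pos: [0.5835, -0.1931, 0.2054]
tool_rot: [0.923, -0.381, 0.051, 0.003]
ft_force: [0.9, -0.0, 0.8]
grip_width: 0.0597
```

```bash
python3 -c "
from h import *
st();w=wc(-112);plan([w[0],w[1],.19],13.8,7)"
```

```text
t 33.75 p [ 0.5835 -0.1931  0.2054] yaw -44.93 F [ 0.9 -0.   0.8] T [-0.03  0.1  -0.02] w 0.0597 j [-0.31  0.41  0.14  1.2  -0.01  2.04]
[0.0144, 0.0081, 0.0033, np.float64(-8.39)], [0.0131, 0.0101, 0.0033, np.float64(-8.39)], [0.0114, 0.0119, 0.0033, np.float64(-8.39)], [0.0096, 0.0135, 0.0033, np.float64(-8.39)], [0.0075, 0.0147, 0.0033, np.float64(-8.39)], [0.0053, 0.0157, 0.0033, np.float64(-8.39)], [0.0029, 0.0163, 0.0033, np.float64(-8.39)],
```

>>> {"op": "send_rows", "data": {
  "increments": [
    [[0.014,0.008,0.002,-8.4],[0.013,0.01,0.002,-8.4],[0.0115,0.012,0.002,-8.4],[0.0095,0.0135,0.002,-8.4],[0.0075,0.0145,0.002,-8.4],[0.005,0.0155,0.002,-8.4],[0.003,0.016,0.002,-8.4],[0,0,0,0]]
  ],
  "hand": 0
}}

```text
clock: 34.55
eef_pos: [0.6203, -0.3078, 0.212]
tool_rot: [0.989, 0.132, 0.049, 0.032]
ft_force: [-0.3, 0.1, -0.1]
grip_width: 0.0427
```

```bash
python3 -c "
from h import *
st();print(cl(bot.get_obs()['eef_pos']));w=wc(-113);snap('wrist','w14');hts('w14');M=R.from_quat(bot.get_obs()['tool_rot']).as_matrix();print(M.round(3))
plan([w[0],w[1],.09],13.8,6)"
```

```text
t 34.55 p [ 0.6203 -0.3078  0.212 ] yaw 15.42 F [-0.3  0.1 -0.1] T [ 0.09  0.09 -0.08] w 0.0427 j [-0.46  0.55  0.39  1.29  0.    0.84]
[-115.3   -2.8  212. ]
w14 strap 394 [74.  74.6 75.1] mean 74.6
w14 nut 1058 [100.1 100.6 101.1] mean 100.62
[[ 0.961  0.257  0.105]
 [ 0.263 -0.963 -0.05 ]
 [ 0.089  0.075 -0.993]]
[-0.0023, -0.0017, 0.0202, np.float64(0.25)], [-0.0023, -0.0017, 0.0202, np.float64(0.25)], [-0.0023, -0.0017, 0.0202, np.float64(0.25)], [-0.0023, -0.0017, 0.0202, np.float64(0.25)], [-0.0023, -0.0017, 0.0202, np.float64(0.25)], [-0.0023, -0.0017, 0.0202, np.float64(0.25)],
```

View pics/w14.png

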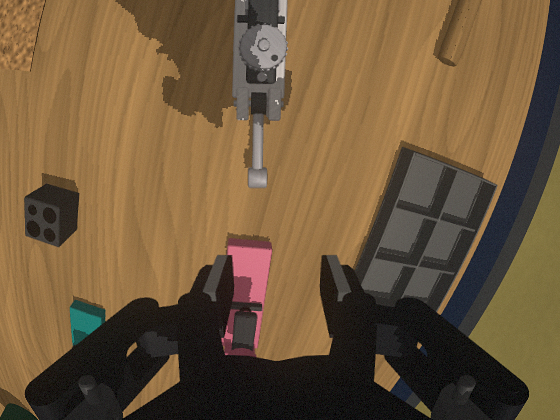

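The lever is still open, with its drum at (258,178). The nut and strap kept their height (gap 2.6 mm), and the pink clamp is farther off. I'll descend on the drum.

>>> {"op": "send_rows", "data": {
  "increments": [
    [[-0.003,-0.002,0.018,0.3],[-0.003,-0.002,0.02,0.3],[-0.003,-0.002,0.02,0.3],[-0.002,-0.002,0.02,0.3],[-0.002,-0.002,0.02,0.3],[-0.002,-0.002,0.02,0],[-0.002,-0.001,0.015,0],[0,0,0,0]]
  ]
}}

```text
clock: 35.4
eef_pos: [0.6145, -0.2966, 0.0788]
tool_rot: [0.992, 0.109, 0.052, 0.03]
ft_force: [0.1, -0.3, -0.8]
grip_width: 0.043
```

```bash
python3 -c "
from h import *
st();print(cl(bot.get_obs()['eef_pos']));w=wc(-113);M=R.from_quat(bot.get_obs()['tool_rot']).as_matrix();print(M.round(3))
plan([w[0],w[1],.035],13.8,5)"
```

```text
t 35.4 p [ 0.6145 -0.2966  0.0788] yaw 12.73 F [ 0.1 -0.3 -0.8] T [0.05 0.17 0.02] w 0.043 j [-0.45  0.61  0.13  0.97  0.    0.9 ]
[-1.03e+02  1.00e-01  7.88e+01]
[[ 0.971  0.213  0.109]
 [ 0.219 -0.974 -0.048]
 [ 0.096  0.07  -0.993]]
[-0.0008, 0.0014, 0.0089, np.float64(-0.21)], [-0.0008, 0.0014, 0.0089, np.float64(-0.21)], [-0.0008, 0.0014, 0.0089, np.float64(-0.21)], [-0.0008, 0.0014, 0.0089, np.float64(-0.21)], [-0.0008, 0.0014, 0.0089, np.float64(-0.21)],
```

>>> {"op": "send_rows", "data": {
  "increments": [
    [[-0.001,0.004,0.005,-0.3],[-0.001,0.003,0.009,-0.3],[-0.001,0.002,0.009,-0.3],[-0.001,0.001,0.009,0],[-0.001,0.001,0.009,0],[0,0,0.003,0],[0,0,0,0],[0,0,0,0]]
  ]
}}

```text
clock: 36.2
eef_pos: [0.619, -0.3116, 0.0356]
tool_rot: [0.991, 0.116, 0.054, 0.031]
ft_force: [-0.9, -0.5, 1.0]
grip_width: 0.043
```

```bash
python3 -c "
from h import *
st();print(cl(bot.get_obs()['eef_pos']));w=wc(-113)
plan([w[0],w[1],.035],13.8,1);snap('wrist','w15')"
```

```text
t 36.2 p [ 0.619  -0.3116  0.0356] yaw 13.55 F [-0.9 -0.5  1. ] T [ 0.02  0.09 -0.  ] w 0.043 j [-0.47  0.67  0.12  0.89  0.01  0.87]
[-118.7   -0.7   35.6]
[-0.0007, -0.0058, 0.0001, np.float64(-0.25)],
```

View pics/w15.png

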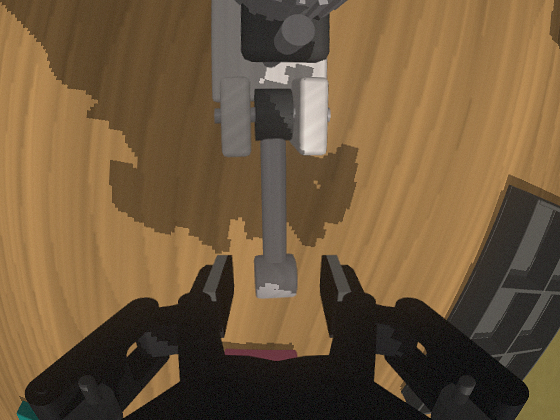

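>>> {"op": "send_rows", "data": {
  "increments": [
    [[0,-0.004,0,0],[0,-0.001,0.001,0],[0,0,0,0],[0,0,0,0],[0,0,0,0],[0,0,0,0],[0,0,0,0],[0,0,0,0]]
  ],
  "hand": 1
}}

```text
clock: 37.05
eef_pos: [0.6172, -0.3072, 0.0355]
tool_rot: [0.991, 0.116, 0.053, 0.033]
ft_force: [0.1, -0.1, 0.4]
grip_width: 0.0174
```

```bash
python3 - <<'E'
from h import *
st();print(cl(bot.get_obs()['eef_pos']))
M=R.from_quat(bot.get_obs()['tool_rot']);a=np.radians(YC);ex=np.array([np.cos(a),np.sin(a),0]);prev=None
for d in np.linspace(6,75,24):
    r=np.radians(d);p=(-45-70*np.cos(r))/1e3*ex+np.array([0,0,(30+70*np.sin(r))/1e3])
    if prev is not None: print(round(d),M.inv().apply(p-prev).round(4).tolist())
    prev=p
E
```

```text
t 37.05 p [ 0.6172 -0.3072  0.0355] yaw 13.54 F [ 0.1 -0.1  0.4] T [-0.14  0.66 -0.02] w 0.0174 j [-0.46  0.67  0.1   0.88  0.    0.88]
[-114.     0.    35.5]
9 [0.0003, -0.0002, -0.0036]
12 [0.0003, -0.0004, -0.0036]
15 [0.0003, -0.0006, -0.0036]
18 [0.0003, -0.0008, -0.0036]
21 [0.0003, -0.001, -0.0035]
24 [0.0003, -0.0011, -0.0035]
27 [0.0003, -0.0013, -0.0034]
30 [0.0003, -0.0015, -0.0033]
33 [0.0003, -0.0017, -0.0033]
36 [0.0003, -0.0018, -0.0032]
39 [0.0003, -0.002, -0.0031]
42 [0.0003, -0.0022, -0.003]
45 [0.0002, -0.0023, -0.0028]
48 [0.0002, -0.0025, -0.0027]
51 [0.0002, -0.0026, -0.0026]
54 [0.0002, -0.0027, -0.0024]
57 [0.0002, -0.0029, -0.0023]
60 [0.0002, -0.003, -0.0021]
63 [0.0002, -0.0031, -0.002]
66 [0.0001, -0.0032, -0.0018]
69 [0.0001, -0.0033, -0.0017]
72 [0.0001, -0.0033, -0.0015]
75 [0.0001, -0.0034, -0.0013]
```

>>> {"op": "send_rows", "data": {
  "increments": [
    [[0,0,-0.004,0],[0.0005,-0.0005,-0.0045,0],[0.0005,-0.001,-0.0045,0],[0.0005,-0.001,-0.0045,0],[0.0005,-0.0015,-0.0045,0],[0.0005,-0.0015,-0.0045,0],[0.0005,-0.002,-0.0045,0],[0.0005,-0.002,-0.0045,0]]
  ]
}}

```text
clock: 37.85
eef_pos: [0.6131, -0.2917, 0.0672]
tool_rot: [0.991, 0.117, 0.05, 0.03]
ft_force: [3.9, 1.1, -9.9]
grip_width: 0.0169
```

```bash
python3 - <<'E'
from h import *
st();print(cl(bot.get_obs()['eef_pos']))
E
```

```text
t 37.85 p [ 0.6131 -0.2917  0.0672] yaw 13.66 F [ 3.9  1.1 -9.9] T [-0.21 -0.06  0.09] w 0.0169 j [-0.45  0.62  0.11  0.95  0.    0.89]
[-98.    0.3  67.2]
```

>>> {"op": "send_rows", "data": {
  "increments": [
    [[0.0003,-0.001,-0.004,0],[0.0003,-0.0015,-0.004,0],[0.0003,-0.002,-0.004,0],[0.0003,-0.0025,-0.004,0],[0.0003,-0.0025,-0.0035,0],[0.0003,-0.003,-0.0035,0],[0.0003,-0.003,-0.003,0],[0.0003,-0.0035,-0.003,0]]
  ]
}}

```text
clock: 38.65
eef_pos: [0.606, -0.2632, 0.091]
tool_rot: [0.991, 0.119, 0.048, 0.023]
ft_force: [5.8, -0.8, -14.8]
grip_width: 0.0165
```

```bash
python3 - <<'E'
from h import *
st();print(cl(bot.get_obs()['eef_pos']))
c=snap('wrist','w16')
E
```

```text
t 38.65 p [ 0.606  -0.2632  0.091 ] yaw 13.86 F [  5.8  -0.8 -14.8] T [-0.4  -0.52  0.13] w 0.0165 j [-0.41  0.57  0.1   0.99  0.01  0.92]
[-68.6   0.3  91. ]
```

View pics/w16.png

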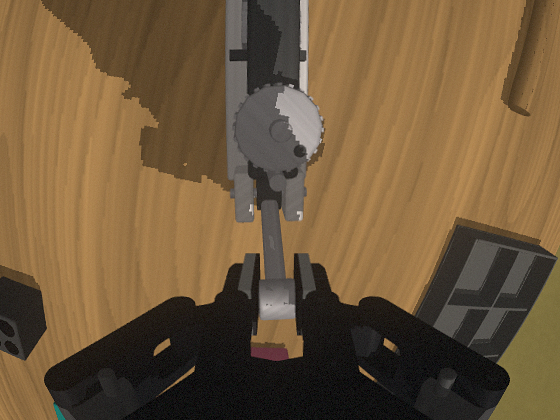

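```bash
python3 - <<'E'
from h import *
c=load('w16');P=pts(c,True)
Q=P[282:318,266:290].reshape(-1,3);L=np.array([cl(p) for p in Q]);print('drum top',np.median(L,0),np.percentile(L[:,2],95),np.percentile(L[:,0],[5,95]))
hts('w16')
E
```

```text
drum top [-73.1   0.4  99.3] 101.5 [-81.4   -68.715]
w16 strap 1096 [70.3 70.5 70.8] mean 70.59
w16 bed 80 [19.6 20.1 20.4] mean 20.09
w16 nut 3765 [95.5 95.9 96.3] mean 95.91
```

>>> {"op": "send_rows", "data": {
  "increments": [
    [[0,0,-0.003,0],[0,-0.001,-0.003,0],[0,-0.002,-0.003,0],[0,-0.002,-0.002,0],[0,-0.003,-0.002,0],[0,-0.003,-0.002,0],[0,-0.003,-0.001,0],[0,-0.003,-0.001,0]]
  ]
}}

```text
clock: 39.5
eef_pos: [0.6014, -0.2446, 0.0981]
tool_rot: [0.991, 0.12, 0.047, 0.021]
ft_force: [8.4, -7.3, -19.6]
grip_width: 0.0161
```

```bash
python3 - <<'E'
from h import *
st();print(cl(bot.get_obs()['eef_pos']))
c=snap('wrist','w17');hts('w17')
E
```

```text
t 39.5 p [ 0.6014 -0.2446  0.0981] yaw 13.97 F [  8.4  -7.3 -19.6] T [-1.59 -1.07  0.02] w 0.0161 j [-0.39  0.55  0.07  0.99  0.01  0.94]
[-49.4   0.4  98.1]
w17 strap 60 [70.1 70.2 70.4] mean 70.3
w17 block 541 [48.9 49.8 50.4] mean 49.54
w17 bed 559 [19.7 20.1 20.6] mean 20.13
w17 nut 2588 [94.5 94.8 95.2] mean 94.86
```

View pics/w17.png

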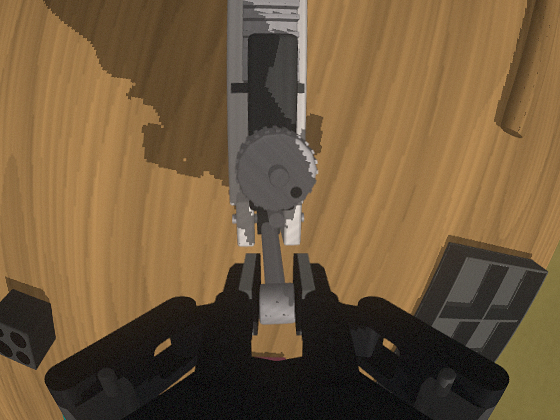

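>>> {"op": "send_rows", "data": {
  "increments": [
    [[0,-0.003,0,0],[0,-0.003,0,0],[0,-0.003,0,0],[0,-0.003,0,0],[0,-0.003,0,0],[0,0,0,0],[0,0,0,0],[0,0,0,0]]
  ]
}}

```text
clock: 40.35
eef_pos: [0.6016, -0.2451, 0.0977]
tool_rot: [0.991, 0.115, 0.05, 0.035]
ft_force: [4.3, 0.5, -11.0]
grip_width: 0.0158
```

```bash
python3 - <<'E'
from h import *
st();print(cl(bot.get_obs()['eef_pos']))
c=snap('wrist','w18');hts('w18')
E
```

```text
t 40.35 p [ 0.6016 -0.2451  0.0977] yaw 13.45 F [  4.3   0.5 -11. ] T [-0.01 -0.28  0.17] w 0.0158 j [-0.38  0.54  0.05  0.96 -0.01  0.96]
[-50.    0.3  97.7]
w18 strap 62 [70.1 70.2 70.3] mean 70.27
w18 block 349 [48.5 49.7 50.2] mean 49.32
w18 bed 507 [19.6 20.1 20.6] mean 20.1
w18 nut 2720 [94.5 94.8 95.2] mean 94.84
```

>>> {"op": "send_rows", "data": {
  "increments": [
    [[0,0,0,0],[0,0,0,0],[0,0,0,0],[0,0,0,0],[0.002,0.002,-0.02,0],[0.002,0.012,-0.03,0],[0.001,0.02,-0.01,0],[0,0.02,0,0]]
  ],
  "hand": 0
}}

```text
clock: 41.2
eef_pos: [0.6132, -0.2934, 0.1743]
tool_rot: [0.991, 0.116, 0.054, 0.038]
ft_force: [0.7, 0.2, 0.1]
grip_width: 0.0431
```

```bash
python3 - <<'E'
from h import *
st();print(cl(bot.get_obs()['eef_pos']))
c=snap('wrist','w19');hts('w19')
P=pts(c,True);L=np.array([cl(p) for p in P.reshape(-1,3)])
m=(abs(L[:,1])<8)&(L[:,0]<-40)&(L[:,0]>-85)&(L[:,2]>85)&(L[:,2]<115);print(np.percentile(L[m],[2,50,98],axis=0).round(1))
m=(abs(L[:,1])<4)&(L[:,0]<-40)&(L[:,0]>-70)&(L[:,2]>45)&(L[:,2]<82)
print(m.sum());p=np.polyfit(L[m,2],L[m,0],1);print('bar lean deg above level',90-np.degrees(np.arctan(-p[0])))
E
```

```text
t 41.2 p [ 0.6132 -0.2934  0.1743] yaw 13.55 F [0.7 0.2 0.1] T [0.06 0.08 0.03] w 0.0431 j [-0.44  0.53  0.25  1.16 -0.01  0.9 ]
[-99.6   0.5 174.3]
w19 strap 31 [70.1 70.3 70.5] mean 70.37
w19 nut 1208 [94.5 94.9 95.3] mean 94.95
[[-71.3  -7.5  98.3]
 [-60.6   0.  106.2]
 [-53.3   7.6 108.3]]
219
bar lean deg above level 74.47124655155974
```

View pics/w19.png

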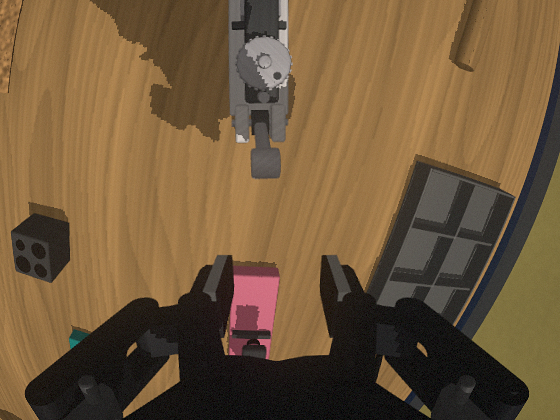

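The drum spans x −71 to −53 mm, so its centre is at −62, and the bar stands at 74.5°. The pull on it was 7 N (2 N moves it) with no further motion, so it is closed on its stop. I'll back off a bit and check the block and bystanders.

>>> {"op": "send_rows", "data": {
  "increments": [
    [[0,0,-0.03,0],[-0.01,0,-0.03,0],[-0.03,0,-0.01,0],[-0.04,0,0,0],[-0.04,0,0,0],[-0.04,0,0,0],[-0.03,-0.02,0,0],[0,0,0,0]]
  ]
}}

```text
clock: 42.05
eef_pos: [0.41, -0.3166, 0.2264]
tool_rot: [0.991, 0.113, 0.056, 0.041]
ft_force: [0.6, 0.2, 0.0]
grip_width: 0.0426
```

```bash
python3 - <<'E'
from h import *
st()
for n in ['wrist','side','top']: snap(n,n+'F')
hts('wristF');hts('topF',False)
c=load('topF');P=pts(c);L=np.array([cl(p) for p in P.reshape(-1,3)])
for fn,f in [('topF',False),('wristF',True),('sideF',False)]:
    c=load(fn);L=np.array([cl(p) for p in pts(c,f).reshape(-1,3)])
    m=(abs(L[:,1])<24)&(L[:,0]>66)&(L[:,0]<125)&(L[:,2]>46)&(L[:,2]<54)
    if m.sum()>10: print(fn,'block top',m.sum(),np.percentile(L[m],[3,50,97],axis=0).round(1).tolist())
A=cv2.imread('pics/topF.png');B=cv2.imread('pics/sideF.png')
cv2.imwrite('pics/F.png',np.hstack([cv2.resize(A[185:250,255:345],(400,290)),cv2.resize(B[150:240,245:345],(400,290))]))
a=cv2.absdiff(A,cv2.imread('pics/top0.png')).max(2)
for n,(u,v) in dict(hammer=(235,154),brush=(92,284),jar=(226,175),dap=(382,267),sd=(180,327),red=(132,266)).items(): print(n,a[v-12:v+13,u-14:u+15].max(), a[v-12:v+13,u-14:u+15].mean().round(1))
E
```

```text
t 42.05 p [ 0.41   -0.3166  0.2264] yaw 13.29 F [0.6 0.2 0. ] T [0.06 0.12 0.02] w 0.0426 j [-0.67  0.18 -0.13  1.13  0.02  0.68]
wristF strap 9 [70.4 70.6 70.8] mean 70.53
wristF block 259 [49.4 49.9 50.5] mean 49.85
wristF bed 108 [19.5 19.9 20.5] mean 19.96
wristF nut 304 [94.4 94.8 95.1] mean 94.82
topF strap 22 [70.53 71.05 71.4 ] mean 71.3
topF block 41 [49.  50.1 51.2] mean 50.15
topF bed 20 [19.   20.8  22.25] mean 20.35
topF nut 48 [95.5  96.3  96.93] mean 96.38
topF block top 69 [[72.7, -15.7, 46.2], [86.9, 0.9, 50.1], [96.6, 13.3, 53.1]]
wristF block top 516 [[66.9, -14.1, 46.8], [88.4, 1.6, 49.9], [99.7, 14.7, 51.5]]
sideF block top 67 [[69.8, -17.3, 46.4], [87.5, -0.3, 49.0], [103.8, 13.8, 52.3]]
hammer 3 1.0
brush 3 0.9
jar 3 1.0
dap 137 68.1
sd 3 1.0
red 3 1.0
```

View pics/F.png

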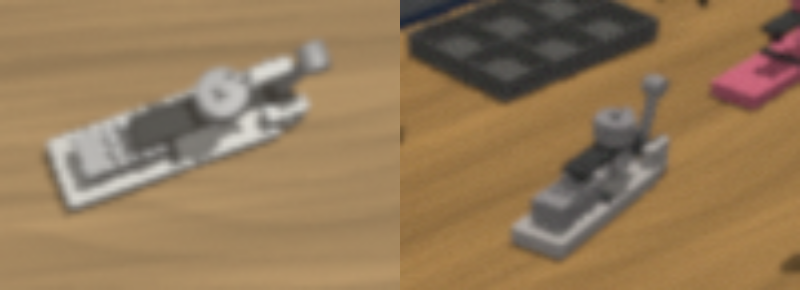

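View pics/wristF.png

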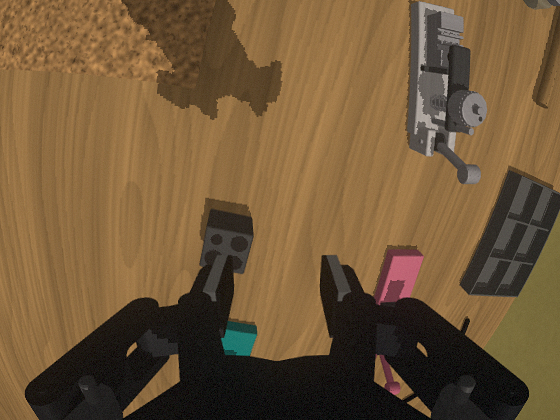

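The final views show the block flat and grooves up under the strap, with the foot on it and the lever upright. The only bystander pixels that changed are at the dapping block, which the arm now hides in the top view; the wrist view shows it in place. Handing in.

```bash
python3 -c "
from workcell import order
print(order.job_done())"
```

```text
the job is handed in; nothing more can be done
None
```

The job is done and handed in at about 42 s of the 72 s allowed; no verdict was reported.

**What I did**
1. I opened the lever to its stop; the bar measured 6.2° above level.
2. I took the block out of the stand by its ends, set it down at about (0.45, 0.02) and regripped it by its sides.
3. I slid the block under the foot until it pressed on the ridge with about 5 N.
4. I turned the nut 81° clockwise.
5. I closed the lever and backed the arm off.

**What the last checks showed**
- **Foot gap:** with the lever still open, the strap's height put the foot about 2.6 mm above the block.
- **Lever:** the bar stands at 74.5°, and a 7 N pull moved it no further. The nut came down 5.7–5.8 mm against a nominal 6, so by that measure the lever could be up to about 0.05 rad short of fully closed.
- **Block:** it lies flat and grooves up, with its top at 49.9 mm. Its far end measured 99.7 mm along the clamp, where 100 mm means it is against the ridge.
- **Other things on the bench:** the hammer, brush, jar, screwdriver and red block look unchanged from the first top picture. The arm hid the dapping block in the last top view, but the wrist view showed it standing near the gripper with nothing having touched it.

**What disagreed**
- The top and side cameras differed by about 5 mm along y, so I relied on the wrist camera.
- The strap's top and the nut's top gave heights about 1.5 mm apart in the last views. Very little of the strap was visible, so I went by the nut.
- The tool drifted to about 6–7° of tilt over the run.

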